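Load the press tester, set its blank selector and jog it

ROBOT

A 6-joint arm with a two-finger parallel gripper is mounted at the origin on the work surface. World frame = base frame: x ahead of the robot, y to its left, z up, the work surface at z = 0. Lengths are in m, angles in degrees, forces in N, time in s.
With the tool pointing down it reaches from about 0.35 to 0.875 m from the base axis. Payload 4.2 kg.
Tool frame: the origin (TCP) lies midway between the tips of the shut fingers; the grasp point (between the pads) lies 19 mm behind it; z points along the fingers, y is the line along which they close (so a half turn about z gives the same grasp; the last joint's range is limited). The gripper opens to 87 mm and grips with 3 to 60 N. Pads are 19 mm wide; open, the fingers measure 117 mm over their backs; the gripper's body (75 mm by 190 mm) begins 51 mm behind the grasp point.
Start: joints at [-48.438, 22.042, 0.453, 0, -68.411, -14.817], TCP at [0.281, -0.558, 0.223] pointing down, gripper open.
Joint ranges: [-179.83, 179.83], [-69.29, 118.12], [-61.27, 80.66], [-181.25, 117.63], [-171.15, -9.14], [-177.46, 177.46]. Speed limits (degrees/s): [159.86, 159.86, 180, 180, 180, 180].

INTERFACE

Orientations are given as a 3x3 rotation matrix whose columns are the frame's x, y, z axes.
In Python, from station import r gives the robot as it stands.
- The arm moves only by the shell command python3 steer.py 'ROWS'. ROWS is a JSON list of rows, 1 to 8 of them, each of 7 numbers: the opening from 0.0 (shut) to 1.0 (fully open), then dx, dy, dz in mm, then a rotation vector rx, ry, rz in degrees; each row is the pose to reach, as a shift and turn from the pose commanded when the command began, along the tool's axes at that moment; what a row does not reach only later rows make up. A row lasts 1/10 s, in which the tool goes at most 0.05 m and 8.59 degrees, less where a joint would pass 70% of its speed; a pose out of reach is approached as far as the arm can. The fingers move at their own pace and stop on an object; the grip force is fixed at half the most. Time passes only in rows, so rows that do not move let the fingers close. It prints the time, the measured TCP pose, the force, the opening and the grip force at its end. Input that does not fit is refused with a message, and nothing moves.
- r.sense(): the state, without advancing time (a new reading comes with each control period).
- r.capture(name): name is "side" or "top"; returns a dict with "pixels" (384x512x3 uint8, red, green, blue), "z_map" (384x512 float32, m along the optical axis (not along the pixel's ray), 0 where there is no reading), "K" (3x3 intrinsics, pixels), "world_from_camera" (4x4, takes a point from camera to world coordinates). Camera axes: x right, y up, looking along -z (the intrinsics and any distortion apply to the point x, -y, -z); pixel columns grow to the right and rows downward; lengths in m; the calibration is good to about 2 mm. A picture is of the moment at which its call begins.
- r.finish_job(): hands the job in; it is judged then, once.
The state is a dict: "time_s": time; "joints": joint angles; "joint_velocities": joint speeds; "effort": joint torques, N m; "tcp_pos": TCP position; "ee_rot": TCP orientation; "wrist_force": force on the tool from outside, world axes, zero at the start; "moment": the same for the moment, N m; "gripper_width": opening from 0.0 (shut) to 1.0 (fully open); "gripper_force": force on a finger pad.
Only numpy, scipy, OpenCV 4.12 (cv2) and the standard library are available. Lean on these libraries where they do the work, as an engineer would, in place of code of your own. Each camera call takes 0.05 s, during which the arm holds its last target. There are 200 camera calls.

TASK

Load every specimen holder on the bench (the flat plates with an upright fin) into the tester's tray, each lying flat on its floor and none on another, then push the carriage fully home under the press head by its handle. Next turn the blank selector counter-clockwise to its end stop and from there exactly three clicks clockwise, then tilt the joystick fully away from the robot, hold it there for about three seconds and let it spring back, never jogging it clearly to the side or towards the robot. Finally draw the carriage fully out again, with all the holders still flat in the tray and the selector left at three clicks; leave the other things on the bench where they are.

Things in the scene. Friction and masses are not known exactly. Their poses are not given: they have to be found in the camera images.
- holder1: Specimen holder, one of two to four present (absent ones read None), all alike: flat aluminium base 70 (its x) x 46 (its y) x 12 mm high with a dark upright fin 44 (x) x 12 (y) x 28 mm on top of its middle, 40 mm high over all, about 150 g. Origin: centre of the underside. Pick it by the fin. Starts flat on the bench.
- holder2: Specimen holder, one of two to four present (absent ones read None), all alike: flat aluminium base 70 (its x) x 46 (its y) x 12 mm high with a dark upright fin 44 (x) x 12 (y) x 28 mm on top of its middle, 40 mm high over all, about 150 g. Origin: centre of the underside. Pick it by the fin. Starts flat on the bench.
- holder3: Specimen holder, one of two to four present (absent ones read None), all alike: flat aluminium base 70 (its x) x 46 (its y) x 12 mm high with a dark upright fin 44 (x) x 12 (y) x 28 mm on top of its middle, 40 mm high over all, about 150 g. Origin: centre of the underside. Pick it by the fin. Starts flat on the bench.
- holder4: Specimen holder, one of two to four present (absent ones read None), all alike: flat aluminium base 70 (its x) x 46 (its y) x 12 mm high with a dark upright fin 44 (x) x 12 (y) x 28 mm on top of its middle, 40 mm high over all, about 150 g. Origin: centre of the underside. Pick it by the fin. Starts flat on the bench.
- tray_floor (a point): Centre of the floor of the carriage, an open aluminium tray, inside 170 (x) x 135 (y) mm, 5 mm walls rising 15 mm above the floor; the floor is 32 mm above the bench. Four holders fit flat, two by two, long sides along x (centres at x +-42, y +-33 mm). Its axes are the tester's; the carriage slides along its +y, to the robot's left, under the press head.
- carriage_grip (a point): Grip point of the carriage's handle: an upright black bar 60 (x) x 10 (y) x 44 mm high, standing 50 mm out from the tray on its right (-y) side; its top is 18 mm above this point, and the point lies 54 mm above the bench. Axes as the tray's.
- carriage (a joint): Carriage slide, m: 0 fully out to the right (loading position), 0.15 fully home against its stop under the press head; it moves to +y of the tray, takes about 2 to 3 N and stays where it is left. Starts 0 to 0.02.
- tester: White bench tester, fixed. Origin: on the bench below the tray's middle when fully out; axes as the tray's. Base plate 230 (x) x 500 (y) x 20 mm, y -85 to 415 mm. Column 310 mm high from y 280 mm; its arm, 240 mm up, reaches to y 145 mm. Press head: plate 100 x 70 mm centred at y 150 mm, underside 148 mm up, fixed.
- console: Grey control console, fixed: box 250 (x) x 130 (y) x 55 mm high. Origin: centre of its underside; its +x points away from the robot (turned up to 0.15 rad). The selector's axis stands at its x -70 mm, y 0, the joystick's pivot at x +65 mm, y 0, both at its top face.
- selector_grip (a point): Grip point of the blank rotary selector, on its axis, 31 mm above the console's top face: black upright bar 52 mm long, 13 mm thick, its top 5 mm above this point, on a disc 44 mm across and 8 mm high. The point turns with the bar, its x along it. At the counter-clockwise end stop the bar lies along the console's x.
- selector (a joint): Selector angle, rad, growing clockwise seen from above: 0 at the counter-clockwise end stop, then a detent click every 30 degrees (0.5236), five clicks in all to the clockwise stop at 2.618. It settles in the nearest detent when let go; a click takes less than 0.1 N m. Starts in any of the detents from the second click on.
- jog_knob (a point): Centre of the joystick's black ball, 30 mm across, on a 10 mm steel shaft, 70 mm above its pivot in the console's top face. The point turns with the stick.
- jog (a joint): Joystick tilt, rad, positive away from the robot along the console's +x; range +-0.45, springs back to 0 (0.6 N m per rad, so about 4 N at the ball when fully over).
- jog_side (a joint): Joystick tilt sideways, rad, positive to the console's +y (left); range +-0.45, springs back to 0 with the same stiffness.
- tape_reel: Bystander: small flat aluminium reel, 68 mm across, 28 mm high, among the holders. Origin under its centre.
- foot_block: Bystander: black round stepped foot, 60 mm across, 32 mm high, among the holders. Origin under its centre.

How it is judged (in metres and radians):
On the way, in this order (a step that is already met when the one before it is completed fails the run):
1. every holder lies flat on the tray's floor, let go (x of holder1 in the frame of tray_floor between -0.066 and 0.066 m and y of holder1 in the frame of tray_floor between -0.052 and 0.052 m and z of holder1 in the frame of tray_floor between -0.005 and 0.005 m and angle between each of holder1, holder2, holder3, holder4's own z axis and vertical below 0.12 rad and contact force between the fingers and holder1 below 0.05 N and x of holder2 in the frame of tray_floor between -0.066 and 0.066 m and y of holder2 in the frame of tray_floor between -0.052 and 0.052 m and z of holder2 in the frame of tray_floor between -0.005 and 0.005 m and contact force between the fingers and holder2 below 0.05 N and x of holder3 in the frame of tray_floor between -0.066 and 0.066 m and y of holder3 in the frame of tray_floor between -0.052 and 0.052 m and z of holder3 in the frame of tray_floor between -0.005 and 0.005 m and contact force between the fingers and holder3 below 0.05 N and x of holder4 in the frame of tray_floor between -0.066 and 0.066 m and y of holder4 in the frame of tray_floor between -0.052 and 0.052 m and z of holder4 in the frame of tray_floor between -0.005 and 0.005 m and contact force between the fingers and holder4 below 0.05 N), for 0.2 s.
2. the carriage is fully home (within 10 mm) (value of joint carriage above 0.14 m), for 0.2 s.
3. the selector is at its counter-clockwise end stop (value of joint selector below 0.15 rad), for 0.2 s.
4. the selector stands at three clicks (value of joint selector between 1.4208 and 1.7208 rad), for 0.5 s.
5. the joystick is held tilted away from the robot for two seconds (value of joint jog above 0.3 rad and value of joint jog_side between -0.2 and 0.2 rad), for 2 s.
6. the carriage is drawn fully out again (within 15 mm) (value of joint carriage below 0.015 m), for 0.2 s.
At the end, for the whole second after the job is handed in: Every holder present lies flat (within 0.12 rad) on the floor of the tray, at rest and let go; the carriage is within 15 mm of fully out; the selector is within 0.15 rad of its third click; the joystick is back within 0.08 rad of centre (all of step 1 and all of step 4 and value of joint carriage below 0.015 m and value of joint jog between -0.08 and 0.08 rad and value of joint jog_side between -0.08 and 0.08 rad and linear speed of each of holder1, holder2, holder3, holder4 below 0.02 m/s); the robot touches nothing.
It fails at once if the joystick is jogged clearly towards the robot (beyond 0.25 rad) (value of joint jog below -0.25 rad).
It fails at once if the joystick is jogged clearly to a side (beyond 0.3 rad) (value of joint jog_side above 0.3 rad or value of joint jog_side below -0.3 rad).
It fails at once if a bystander (reel or foot) is moved more than 50 mm (distance of any of tape_reel, foot_block from where it was at the start of the episode above 0.05 m).
Of holder1, holder2, holder3, holder4 only 2 to 4 are there at a start; the rules pass over those that are not, and their reading is None.
At some moment in a run one of holder1, holder2, holder3, holder4 may be knocked a few centimetres aside while the robot is not near it.
Once in a run the grip may slacken for a moment while it holds something.
It also fails if it takes over 210 s, if anything falls off the work surface, if the arm or the gripper's body presses on something with over 40 N, if the wrist force passes 120 N, or if a joint passes its speed limit or range.

## Working session

There is one attempt and no reset: what is moved stays moved. The work goes in short steps, Python scripts to look and compute and a shell command to move; the robot and the scene stay as the last step left them, time stands still between calls to the robot, and variables do not carry over. Pictures are saved under pics/ and viewed, at most 14 in all, crops included, and the job is handed in when it is done.

```bash
ls; mkdir -p pics; python3 - <<'E'
from station import r
import cv2,numpy as np
s=r.sense();print(s['time_s'],s['tcp_pos'],s['ee_rot'],s['wrist_force'])
for n in('top','side'):
    c=r.capture(n);cv2.imwrite(f'pics/{n}0.png',c['pixels'][...,::-1]);np.savez(f'/tmp/{n}0.npz',**c);print(n,c['K'].tolist(),c['world_from_camera'].round(3).tolist(),[k for k in c])
E
```

```text
pics
station.py
steer.py
0.0 [ 0.28102029 -0.55758519  0.22145045] [[-8.93099334e-01 -4.49858218e-01 -1.07820678e-03]
 [-4.49859499e-01  8.93097279e-01  1.91889199e-03]
 [ 9.97142138e-05  2.19880272e-03 -9.99997578e-01]] [ 0.59821818 -0.01787375 -0.52090415]
top [[477.9637271893956, 0.0, 264.96975580821913], [0.0, 477.9637271893956, 192.518075942723], [0.0, 0.0, 1.0]] [[0.02, 0.988, -0.151, 0.362], [-1.0, 0.019, -0.007, -0.104], [-0.004, 0.151, 0.988, 1.288], [0.0, 0.0, 0.0, 1.0]] ['pixels', 'z_map', 'K', 'world_from_camera']
side [[479.0377486785284, 0.0, 257.14056182506914], [0.0, 479.0377486785284, 194.67426822934175], [0.0, 0.0, 1.0]] [[-0.891, 0.256, -0.375, 0.204], [-0.454, -0.495, 0.741, 0.592], [0.004, 0.83, 0.557, 0.625], [0.0, 0.0, 0.0, 1.0]] ['pixels', 'z_map', 'K', 'world_from_camera']
```

View pics/top0.png

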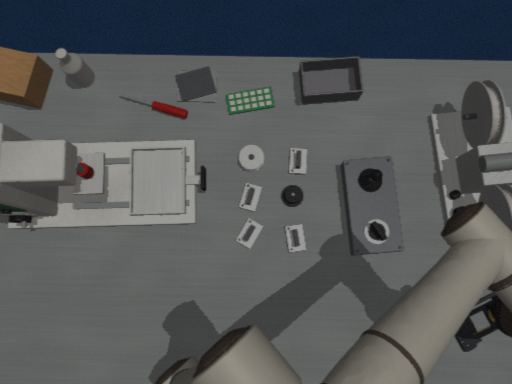

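View pics/side0.png

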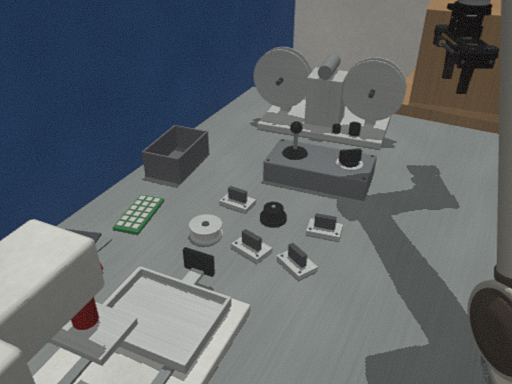

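Top view: four holders near pixels (298,160), (250,197), (249,234) and (295,238). The reel is at (251,157), the foot at (292,196), the tray at (158,181) with its handle at (203,178), and the console at (372,205). The side view also shows four holders and the joystick ball at (296,128).

```bash
cat > h.py <<'E'
import numpy as np,cv2
from station import r
def cloud(c):
    K,T=c['K'],c['world_from_camera'];z=c['z_map']
    v,u=np.mgrid[:z.shape[0],:z.shape[1]]
    p=np.stack([(u-K[0,2])/K[0,0]*z,-(v-K[1,2])/K[1,1]*z,-z],-1)
    w=p@T[:3,:3].T+T[:3,3]; w[z==0]=np.nan
    return w
def comps(w,box,zlo,zhi,minpix=15,extra=None):
    m=(w[...,0]>box[0])&(w[...,0]<box[1])&(w[...,1]>box[2])&(w[...,1]<box[3])&(w[...,2]>zlo)&(w[...,2]<zhi)
    if extra is not None: m&=extra
    n,l,st,ce=cv2.connectedComponentsWithStats(m.astype(np.uint8))
    out=[]
    for i in range(1,n):
        if st[i,4]<minpix: continue
        P=w[l==i]; (cx,cy),(a,b),ang=cv2.minAreaRect((P[:,:2]*1000).astype(np.float32))
        if a<b:a,b,ang=b,a,ang+90
        out.append(dict(n=len(P),px=ce[i].round(0).tolist(),c=(round(cx/1000,4),round(cy/1000,4)),mean=P.mean(0).round(4).tolist(),size=(round(a),round(b)),ang=round((ang+90)%180-90,1),zmed=round(float(np.median(P[:,2])),4)))
    return out
def show(L):
    for o in L: print(o)
E
python3 - <<'E'
from h import *
for n in('top','side'):
    c=dict(np.load(f'/tmp/{n}0.npz'));w=cloud(c)
    b=(.2,.65,-.3,.15)
    flat=w[200:210,100:110] if 0 else None
    print(n,'bench z',np.nanmedian(w[(abs(w[...,2])<.02)][:,2]),np.nanstd(w[(abs(w[...,2])<.008)][:,2]))
    print('all');show(comps(w,b,.005,.06,60))
    print('fins');show(comps(w,b,.024,.06,20))
    print('tray/handle/console');show(comps(w,(.2,.6,.0,.4),.027,.037,200));show(comps(w,(.2,.6,-.05,.25),.060,.085,15));show(comps(w,(.2,.7,-.6,-.2),.045,.062,200));show(comps(w,(.2,.7,-.6,-.2),.08,.14,15))
E
```

```text
top bench z 0.0007785212560090793 0.0026698558882030307
all
{'n': 1531, 'px': [184.0, 190.0], 'c': (0.5593, 0.1152), 'mean': [0.5561, 0.12, 0.029], 'size': (181, 70), 'ang': -0.0, 'zmed': 0.0298}
{'n': 244, 'px': [250.0, 163.0], 'c': (0.6337, -0.0533), 'mean': [0.6354, -0.0542, 0.027], 'size': (65, 32), 'ang': 89.8, 'zmed': 0.0283}
{'n': 249, 'px': [297.0, 166.0], 'c': (0.6308, -0.1802), 'mean': [0.6303, -0.181, 0.0173], 'size': (46, 38), 'ang': 89.5, 'zmed': 0.013}
{'n': 447, 'px': [250.0, 197.0], 'c': (0.5446, -0.0534), 'mean': [0.5437, -0.0545, 0.0174], 'size': (73, 49), 'ang': -17.7, 'zmed': 0.0131}
{'n': 382, 'px': [292.0, 195.0], 'c': (0.5513, -0.1674), 'mean': [0.5492, -0.1669, 0.0226], 'size': (59, 58), 'ang': 24.4, 'zmed': 0.0289}
{'n': 458, 'px': [249.0, 233.0], 'c': (0.4458, -0.053), 'mean': [0.4465, -0.054, 0.0173], 'size': (75, 48), 'ang': -31.5, 'zmed': 0.0129}
{'n': 466, 'px': [295.0, 238.0], 'c': (0.4392, -0.1745), 'mean': [0.4363, -0.1766, 0.0174], 'size': (76, 53), 'ang': 9.7, 'zmed': 0.0131}
fins
{'n': 876, 'px': [181.0, 185.0], 'c': (0.5711, 0.1152), 'mean': [0.56
[... 4167 characters left out ...]
': 0.0318}
{'n': 459, 'px': [179.0, 348.0], 'c': (0.511, 0.2113), 'mean': [0.5188, 0.2247, 0.0321], 'size': (184, 90), 'ang': 55.4, 'zmed': 0.0321}
{'n': 196, 'px': [202.0, 256.0], 'c': (0.5782, 0.0659), 'mean': [0.5773, 0.0676, 0.0683], 'size': (43, 12), 'ang': 3.2, 'zmed': 0.0699}
{'n': 2581, 'px': [321.0, 162.0], 'c': (0.5241, -0.3789), 'mean': [0.5176, -0.3617, 0.0543], 'size': (249, 140), 'ang': 6.1, 'zmed': 0.0546}
{'n': 168, 'px': [296.0, 130.0], 'c': (0.5866, -0.3659), 'mean': [0.5866, -0.3661, 0.12], 'size': (29, 22), 'ang': 28.1, 'zmed': 0.1255}
{'n': 143, 'px': [350.0, 152.0], 'c': (0.4535, -0.3844), 'mean': [0.4544, -0.3824, 0.0873], 'size': (52, 16), 'ang': 39.8, 'zmed': 0.0884}
```

```bash
python3 - <<'E'
from h import *
for n in('top','side'):
    c=dict(np.load(f'/tmp/{n}0.npz'));w=cloud(c)
    print(n,'fins');show(comps(w,(.6,.75,-.3,0),.024,.06,20));show(comps(w,(.6,.75,-.3,0),.005,.06,20))
    print('tray floor');show(comps(w,(.4,.75,.08,.4),.025,.040,300));print('rim');show(comps(w,(.4,.75,.05,.4),.040,.055,30));print('handle');show(comps(w,(.45,.75,.0,.12),.058,.085,15))
    print('baseplate');show(comps(w,(.4,.8,-.1,.7),.012,.027,100))
E
cat >> h.py <<'E'
T=np.array([.5815,.190]);TA=2.8
def slot(a,b):
    t=np.deg2rad(TA);return T+[a*np.cos(t)-b*np.sin(t),a*np.sin(t)+b*np.cos(t)]
def plan(*targets):
    """targets (x,y,z,yaw of tool x deg, world); prints tool-axis shift and turn for each"""
    s=r.sense();R=np.array(s['ee_rot']);p=np.array(s['tcp_pos'])
    for x,y,z,yaw in targets:
        t=np.deg2rad(yaw);q=np.array([x,y,z])
        G=np.array([[np.cos(t),np.sin(t),0],[np.sin(t),-np.cos(t),0],[0,0,-1]])
        rv=np.rad2deg(cv2.Rodrigues(R.T@G)[0].ravel())
        print('d',(R.T@(q-p)).round(4).tolist(),'rv',rv.round(1).tolist());R,p=G,q
def look():
    W={n:cloud(r.capture(n)) for n in('top','side')}
    return W
def fins(W,box=(.3,.75,-.3,.05)):
    for n in W:
        print(n)
        for o in comps(W[n],box,.024,.06,20): print(o['c'],o['size'],o['ang'],o['zmed'])
E
python3 - <<'E'
from h import *
for a,b in((0,-.04),(-.053,.024),(0,.024),(.053,.024)):print(slot(a,b).round(4))
x,y=slot(0,-.04)
H=(.437,-.1785)
plan((*H,.10,-170.2),(*H,.019,-170.2),(*H,.15,-170.2),(x,y,.15,-177.2),(x,y,.053,-177.2))
E
```

```text
[0.5835 0.15  ]
[0.5274 0.2114]
[0.5803 0.214 ]
[0.6333 0.2166]
d [-0.3099, 0.2682, 0.1221] rv [0.1, -0.0, 16.9]
d [0.0, 0.0, 0.081] rv [0.0, 0.0, 0.0]
d [0.0, 0.0, -0.131] rv [0.0, 0.0, 0.0]
d [-0.2002, 0.2988, 0.0] rv [0.0, 0.0, 7.0]
d [0.0, 0.0, 0.097] rv [0.0, 0.0, 0.0]
```

The rows are not in the units I measure in: shifts go in mm. I convert before sending: 0.16 m is 160, 0.1 m is 100.

```bash
python3 steer.py '[[0.45, -180, 160, 50, 0, 0, 17], [0.45, -180, 160, 50, 0, 0, 17], [0.45, -180, 160, 50, 0, 0, 17], [0.45, -180, 160, 50, 0, 0, 17], [0.45, -180, 160, 50, 0, 0, 17], [0.45, -310, 268.2, 100, 0, 0, 17], [0.45, -310, 268.2, 100, 0, 0, 17], [0.45, -310, 268.2, 100, 0, 0, 17]]'
python3 steer.py '[[0.45, 0, 0, 0, 0, 0, 0], [0.45, 0, 0, 0, 0, 0, 0]]'
python3 - <<'E'
from h import *
H=(.437,-.1785);plan((*H,.10,-170.2)); fins(look())
E
```

```text
time_s: 0.9
tcp_pos: [0.4276, -0.2004, 0.1296]
ee_rot: [[-0.986, -0.169, 0.0], [-0.169, 0.986, 0.0], [-0.0, -0.0, -1.0]]
wrist_force: [1.8, -0.4, -0.2]
gripper_width: 0.464
gripper_force: 0.0
time_s: 1.1
tcp_pos: [0.4274, -0.2012, 0.1296]
ee_rot: [[-0.985, -0.172, -0.001], [-0.172, 0.985, 0.0], [0.001, 0.0, -1.0]]
wrist_force: [-0.6, 0.1, 0.6]
gripper_width: 0.452
gripper_force: 0.0
d [-0.0134, 0.0207, 0.0296] rv [0.0, -0.1, 0.1]
top
(0.6523, -0.0544) (67, 66) 45.9 0.0288
(0.6469, -0.182) (43, 11) -0.3 0.0399
(0.5519, -0.056) (29, 12) -14.2 0.0402
(0.5504, -0.1677) (42, 42) -24.8 0.0322
side
(0.6471, -0.1857) (45, 17) -2.5 0.0362
(0.5507, -0.1705) (45, 44) 84.0 0.0316
(0.4366, -0.18) (43, 16) 6.7 0.0362
(0.6518, -0.0584) (70, 67) -59.8 0.0278
(0.5445, -0.0578) (46, 15) -14.6 0.0369
(0.446, -0.0574) (44, 15) -28.6 0.0372
```

```bash
python3 steer.py '[[0.45, -13.4, 20.7, 29.6, 0, 0, 0], [0.45, -13.4, 20.7, 29.6, 0, 0, 0], [0.45, -13.4, 20.7, 70, 0, 0, 0], [0.45, -13.4, 20.7, 110, 0, 0, 0], [0.45, -13.4, 20.7, 110, 0, 0, 0], [0.45, -13.4, 20.7, 110, 0, 0, 0]]'
python3 steer.py '[[0, 0, 0, 0, 0, 0, 0], [0, 0, 0, 0, 0, 0, 0], [0, 0, 0, 0, 0, 0, 0], [0, 0, 0, 0, 0, 0, 0], [0, 0, 0, 0, 0, 0, 0], [0, 0, 0, 0, 0, 0, 0]]'
python3 steer.py '[[0, 0, 0, -40, 0, 0, 0], [0, 0, 0, -80, 0, 0, 0], [0, 0, 0, -131, 0, 0, 0], [0, 0, 0, -131, 0, 0, 0], [0, 0, 0, -131, 0, 0, 0]]'
python3 - <<'E'
from h import *
x,y=slot(0,-.04)
plan((x,y,.15,-177.2),(x,y,.053,-177.2))
E
```

```text
time_s: 1.8
tcp_pos: [0.4371, -0.1808, 0.0207]
ee_rot: [[-0.986, -0.168, -0.001], [-0.168, 0.986, -0.001], [0.001, -0.0, -1.0]]
wrist_force: [-0.6, 0.0, 1.1]
gripper_width: 0.451
gripper_force: 0.0
time_s: 2.4
tcp_pos: [0.4377, -0.1797, 0.0209]
ee_rot: [[-0.985, -0.17, 0.001], [-0.17, 0.985, -0.0], [-0.001, -0.001, -1.0]]
wrist_force: [-1.2, 0.3, 5.7]
gripper_width: 0.138
gripper_force: 30.0
time_s: 2.9
tcp_pos: [0.4371, -0.1793, 0.1517]
ee_rot: [[-0.986, -0.169, 0.002], [-0.169, 0.986, 0.001], [-0.002, 0.0, -1.0]]
wrist_force: [-0.5, 0.5, -2.1]
gripper_width: 0.132
gripper_force: 30.0
d [-0.1999, 0.2999, 0.0023] rv [0.0, 0.1, 6.9]
d [0.0, 0.0, 0.097] rv [0.0, 0.0, 0.0]
```

Scaled: 0.3 m is 300, 0.28 m is 280.

```bash
python3 steer.py '[[0, -30, 40, 0, 0, 0, 2], [0, -55, 80, 0, 0, 0, 3], [0, -83, 120, 0, 0, 0, 4], [0, -110, 160, 0, 0, 0, 5], [0, -137, 200, 0, 0, 0, 6], [0, -165, 240, 0, 0, 0, 7], [0, -185, 280, 0, 0, 0, 7], [0, -200, 300, 0, 0, 0, 7]]'
python3 steer.py '[[0, 0, 0, 0, 0, 0, 0], [0, 0, 0, 0, 0, 0, 0]]'
python3 - <<'E'
from h import *
x,y=slot(0,-.04)
plan((x,y,.15,-177.2),(x,y,.053,-177.2))
s=r.sense();print(s['gripper_width'],s['gripper_force'])
c=r.capture('side');cv2.imwrite('pics/s1.png',c['pixels'][...,::-1])
fins({'top':cloud(r.capture('top'))})
E
```

```text
time_s: 3.7
tcp_pos: [0.5825, 0.1528, 0.1476]
ee_rot: [[-0.999, -0.05, -0.005], [-0.05, 0.999, -0.002], [0.005, -0.002, -1.0]]
wrist_force: [0.2, -1.3, -1.2]
gripper_width: 0.134
gripper_force: 30.0
time_s: 3.9
tcp_pos: [0.5818, 0.1498, 0.1479]
ee_rot: [[-0.999, -0.048, -0.006], [-0.048, 0.999, -0.002], [0.006, -0.002, -1.0]]
wrist_force: [-0.1, -0.4, -2.1]
gripper_width: 0.138
gripper_force: 30.0
d [-0.0017, 0.0002, -0.0021] rv [-0.1, -0.3, -0.0]
d [0.0, 0.0, 0.097] rv [0.0, 0.0, 0.0]
0.1376307331343949 29.99961644411087
top
(0.6517, -0.0545) (68, 65) 51.8 0.0284
(0.6472, -0.182) (45, 11) 0.6 0.0401
(0.5445, -0.0539) (43, 12) -14.5 0.0398
(0.5507, -0.1678) (42, 42) -25.0 0.0319
(0.4469, -0.0539) (43, 12) -28.7 0.0396
```

View pics/s1.png

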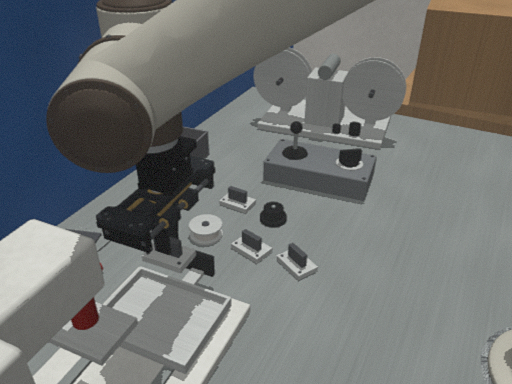

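The holder hangs in the gripper at about (168,255), above the tray. The gripper body does run along the closing direction, so my layout with three holders turned along y is needed.

```bash
python3 steer.py '[[0, -1.5, 0, 30, 0, 0, 0], [0, -1.5, 0, 60, 0, 0, 0], [0, -1.5, 0, 80, 0, 0, 0], [0, -1.5, 0, 90, 0, 0, 0], [0, -1.5, 0, 94.7, 0, 0, 0], [0, -1.5, 0, 94.7, 0, 0, 0]]'
python3 steer.py '[[0.4, 0, 0, 0, 0, 0, 0], [0.4, 0, 0, 0, 0, 0, 0], [0.4, 0, 0, 0, 0, 0, 0], [0.4, 0, 0, -40, 0, 0, 0], [0.4, 0, 0, -80, 0, 0, 0], [0.4, 0, 0, -90, 0, 0, 0], [0.4, 0, 0, -90, 0, 0, 0]]'
python3 - <<'E'
from h import *
W=look();fins(W)
H=(.447,-.0552);x,y=slot(-.053,.024)
plan((*H,.12,-29.3-180),(*H,.020,-209.3),(*H,.15,-209.3),(x,y,.15,-87.2),(x,y,.053,-87.2))
E
```

```text
time_s: 4.6
tcp_pos: [0.5849, 0.1495, 0.0564]
ee_rot: [[-0.999, -0.047, -0.0], [-0.047, 0.999, -0.0], [0.0, -0.0, -1.0]]
wrist_force: [-0.1, 0.0, -1.3]
gripper_width: 0.135
gripper_force: 30.0
time_s: 5.3
tcp_pos: [0.5862, 0.1507, 0.1492]
ee_rot: [[-0.999, -0.048, 0.005], [-0.048, 0.999, 0.003], [-0.006, 0.003, -1.0]]
wrist_force: [0.2, 0.2, 0.0]
gripper_width: 0.399
gripper_force: 0.0
top
(0.6514, -0.0548) (67, 66) 14.7 0.0286
(0.6472, -0.1821) (45, 11) 0.1 0.0401
(0.5447, -0.0543) (44, 12) -15.1 0.0404
(0.5509, -0.1679) (42, 42) -25.6 0.0326
(0.4468, -0.054) (43, 12) -27.8 0.0402
side
(0.6476, -0.1841) (47, 16) 1.5 0.0354
(0.5512, -0.1708) (44, 43) -36.1 0.0314
(0.6524, -0.0589) (69, 67) -73.8 0.0279
(0.5457, -0.0573) (47, 16) -15.0 0.0373
(0.4474, -0.0572) (46, 15) -27.0 0.0373
d [0.1467, -0.1983, 0.0258] rv [-0.0, -0.1, 32.0]
d [0.0, 0.0, 0.1] rv [0.0, 0.0, 0.0]
d [0.0, 0.0, -0.13] rv [0.0, 0.0, 0.0]
d [0.0604, 0.2718, 0.0] rv [0.0, 0.0, -122.1]
d [0.0, 0.0, 0.097] rv [0.0, 0.0, 0.0]
```

```bash
python3 steer.py '[[0.45, 30, -40, 0, 0, 0, 8], [0.45, 60, -80, 0, 0, 0, 16], [0.45, 90, -120, 10, 0, 0, 24], [0.45, 120, -160, 20, 0, 0, 32], [0.45, 146.7, -198.3, 26, 0, 0, 32], [0.45, 146.7, -198.3, 26, 0, 0, 32], [0.45, 146.7, -198.3, 26, 0, 0, 32]]'
python3 - <<'E'
from h import *
H=(.447,-.0552);plan((*H,.020,-209))
W=look();fins({'side':W['side']})
E
```

```text
time_s: 6.1
tcp_pos: [0.4465, -0.0561, 0.1192]
ee_rot: [[-0.872, 0.49, -0.003], [0.49, 0.872, -0.001], [0.002, -0.002, -1.0]]
wrist_force: [1.2, -0.0, 1.1]
gripper_width: 0.446
gripper_force: 0.0
d [-0.0002, 0.0013, 0.0991] rv [-0.1, -0.1, -0.4]
side
(0.6475, -0.1858) (47, 17) -1.6 0.0359
(0.5496, -0.1679) (41, 38) 34.2 0.0313
(0.652, -0.0587) (69, 67) -36.9 0.0277
(0.5446, -0.0572) (44, 14) -13.7 0.0369
(0.4471, -0.0569) (45, 14) -30.0 0.0376
```

```bash
python3 steer.py '[[0.45, 0, 1, 40, 0, 0, 0], [0.45, 0, 1, 80, 0, 0, 0], [0.45, 0, 1, 99, 0, 0, 0], [0.45, 0, 1, 99, 0, 0, 0], [0.45, 0, 1, 99, 0, 0, 0]]'
python3 steer.py '[[0, 0, 0, 0, 0, 0, 0], [0, 0, 0, 0, 0, 0, 0], [0, 0, 0, 0, 0, 0, 0], [0, 0, 0, 0, 0, 0, 0], [0, 0, 0, 0, 0, 0, 0], [0, 0, 0, 0, 0, 0, 0]]'
python3 steer.py '[[0, 0, 0, -40, 0, 0, 0], [0, 0, 0, -80, 0, 0, 0], [0, 0, 0, -131, 0, 0, 0], [0, 0, 0, -131, 0, 0, 0], [0, 0, 0, -131, 0, 0, 0]]'
python3 steer.py '[[0, 10, 35, 0, 0, 0, -8], [0, 15, 70, 0, 0, 0, -16], [0, 23, 105, 0, 0, 0, -24], [0, 30, 140, 0, 0, 0, -32], [0, 40, 175, 0, 0, 0, -40], [0, 46, 210, 0, 0, 0, -48], [0, 55, 245, 0, 0, 0, -55], [0, 60, 272, 0, 0, 0, -61]]'
python3 steer.py '[[0, 0, 0, 0, 0, 0, -8], [0, 0, 0, 0, 0, 0, -16], [0, 0, 0, 0, 0, 0, -24], [0, 0, 0, 0, 0, 0, -32], [0, 0, 0, 0, 0, 0, -40], [0, 0, 0, 0, 0, 0, -48], [0, 0, 0, 0, 0, 0, -56], [0, 0, 0, 0, 0, 0, -61]]'
python3 steer.py '[[0, 0, 0, 0, 0, 0, 0], [0, 0, 0, 0, 0, 0, 0]]'
python3 - <<'E'
from h import *
x,y=slot(-.053,.024)
plan((x,y,.15,-87.2),(x,y,.053,-87.2))
W=look();fins(W);print('tray');fins(W,(.45,.75,.09,.30))
b=(.4,.75,.03,.4);show(comps(W['top'],b,.041,.055,30))
for n in W: show(comps(W[n],(.45,.75,.0,.12),.058,.085,15))
E
```

```text
time_s: 6.7
tcp_pos: [0.4493, -0.0535, 0.0213]
ee_rot: [[-0.873, 0.487, -0.0], [0.487, 0.873, -0.0], [-0.0, -0.0, -1.0]]
wrist_force: [-0.5, -0.1, 1.0]
gripper_width: 0.449
gripper_force: 0.0
time_s: 7.3
tcp_pos: [0.4481, -0.0545, 0.0218]
ee_rot: [[-0.873, 0.489, -0.0], [0.489, 0.873, -0.0], [0.0, -0.0, -1.0]]
wrist_force: [-2.0, -0.9, 5.3]
gripper_width: 0.138
gripper_force: 30.0
time_s: 7.8
tcp_pos: [0.4485, -0.0539, 0.153]
ee_rot: [[-0.872, 0.489, 0.003], [0.489, 0.872, 0.002], [-0.002, 0.003, -1.0]]
wrist_force: [0.1, 0.0, -2.8]
gripper_width: 0.137
gripper_force: 30.0
time_s: 8.6
tcp_pos: [0.5279, 0.2137, 0.1492]
ee_rot: [[-0.848, -0.531, -0.004], [-0.531, 0.848, -0.002], [0.005, 0.0, -1.0]]
wrist_force: [1.0, -0.6, -1.1]
gripper_width: 0.134
gripper_force: 30.0
time_s: 9.4
tcp_pos: [0.5275, 0.2116, 0.1492]
ee_rot: [[0.052, -0.999, -0.005], [-0.999, -0.052, -0.003], [0.002, 0.005, -1.0]]
wrist_force: [0.3, 0.8, -1.0]
gripper_width: 0.138
gripper_force: 3.0
time_s: 9.6
tcp_pos: [0.528, 0.2119, 0.1504]
ee_rot: [[0.046, -0.999, -0.003], [-0.999, -0.046, -0.002], [0.002, 0.003, -1.0
[... 530 characters left out ...]
9
(0.6276, 0.2538) (34, 5) 2.8 0.031
(0.5067, 0.2756) (47, 18) 64.1 0.0285
(0.4993, 0.2476) (24, 8) 8.7 0.0333
side
(0.5803, 0.2038) (182, 179) 2.8 0.0323
{'n': 381, 'px': [172.0, 179.0], 'c': (0.5817, 0.1763), 'mean': [0.5831, 0.1507, 0.0466], 'size': (181, 116), 'ang': 2.6, 'zmed': 0.0465}
{'n': 328, 'px': [172.0, 179.0], 'c': (0.5842, 0.1529), 'mean': [0.5834, 0.1518, 0.0448], 'size': (71, 45), 'ang': 2.9, 'zmed': 0.0445}
{'n': 102, 'px': [202.0, 177.0], 'c': (0.5854, 0.0686), 'mean': [0.5842, 0.0686, 0.0712], 'size': (59, 10), 'ang': 2.9, 'zmed': 0.0717}
{'n': 77, 'px': [196.0, 256.0], 'c': (0.5864, 0.0674), 'mean': [0.5888, 0.0695, 0.0647], 'size': (33, 10), 'ang': -0.3, 'zmed': 0.0635}
```

```bash
python3 - <<'E'
from h import *
c=r.capture('side');cv2.imwrite('pics/s2.png',cv2.resize(c['pixels'][180:384,60:320,::-1],None,fx=2.5,fy=2.5))
E
```

```text
(no output)
```

View pics/s2.png

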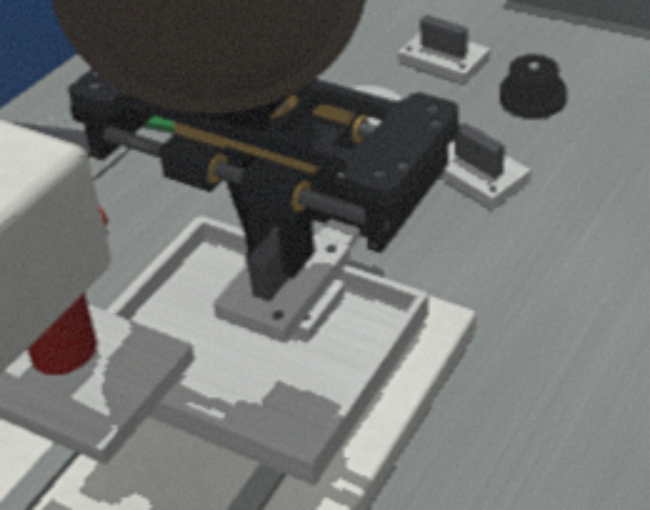

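The holder is still gripped, at about (270,300) in the crop, and looks nearly level. I'll lower it in stages and measure the height of its base.

```bash
python3 steer.py '[[0, 0.4, 0.7, 30, 0, 0, 0], [0, 0.4, 0.7, 60, 0, 0, 0], [0, 0.4, 0.7, 75, 0, 0, 0], [0, 0.4, 0.7, 75, 0, 0, 0], [0, 0.4, 0.7, 75, 0, 0, 0]]'
python3 - <<'E'
from h import *
c=r.capture('side');w=cloud(c)
# base top points around the holder
x,y=slot(-.053,.024);t=np.deg2rad(2.8)
L=(w[...,:2]-[x,y])@np.array([[np.cos(t),-np.sin(t)],[np.sin(t),np.cos(t)]])
m=(abs(L[...,0])<.022)&(L[...,1]>.012)&(L[...,1]<.04)&(w[...,2]>.038)&(w[...,2]<.09)
P=np.c_[L[m],w[m][:,2]]
for lo,hi in((.012,.02),(.02,.026),(.026,.031),(.031,.04)):
    q=P[(P[:,1]>lo)&(P[:,1]<hi)];print(lo,len(q),np.percentile(q[:,2],[10,50,80,95]).round(4) if len(q) else '')
c2=c['pixels'];cv2.imwrite('pics/s3.png',cv2.resize(c2[200:370,80:300,::-1],None,fx=3,fy=3))
E
```

```text
time_s: 10.25
tcp_pos: [0.5287, 0.2121, 0.0777]
ee_rot: [[0.048, -0.999, 0.001], [-0.999, -0.048, -0.0], [0.0, -0.001, -1.0]]
wrist_force: [0.2, 0.3, -0.8]
gripper_width: 0.136
gripper_force: 30.0
0.012 116 [0.0659 0.0681 0.0754 0.085 ]
0.02 164 [0.0666 0.0691 0.0811 0.087 ]
0.026 88 [0.0662 0.0675 0.0683 0.069 ]
0.031 228 [0.0582 0.0658 0.0678 0.0688]
```

View pics/s3.png

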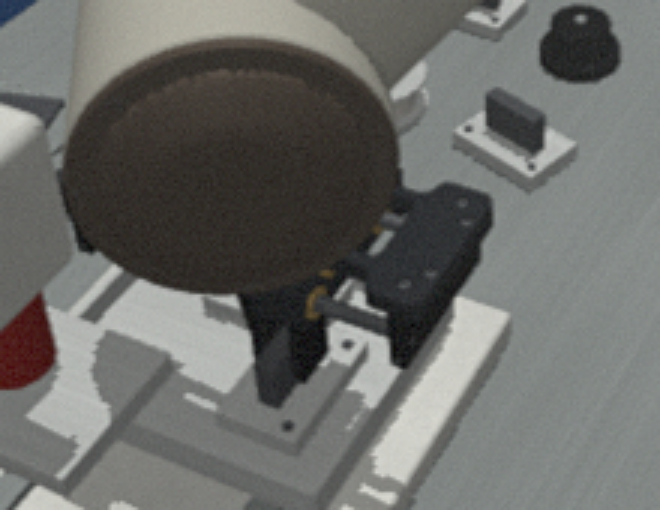

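Base top is 0.068 m, so its underside is 22 mm below the TCP: no slip and level. Lowering and releasing.

Scaled: 0.0225 m is 22.5, 0.02 m is 20.

```bash
python3 steer.py '[[0, 0, 0, 12, 0, 0, 0], [0, 0, 0, 20, 0, 0, 0], [0, 0, 0, 22.5, 0, 0, 0], [0, 0, 0, 22.5, 0, 0, 0], [0, 0, 0, 22.5, 0, 0, 0]]'
python3 steer.py '[[0.35, 0, 0, 0, 0, 0, 0], [0.35, 0, 0, 0, 0, 0, 0], [0.35, 0, 0, 0, 0, 0, 0], [0.35, 0, 0, -40, 0, 0, 0], [0.35, 0, 0, -80, 0, 0, 0], [0.35, 0, 0, -95, 0, 0, 0], [0.35, 0, 0, -95, 0, 0, 0]]'
python3 - <<'E'
from h import *
W=look();fins(W)
H=(.5448,-.0554);x,y=slot(0,.024)
plan((*H,.12,-194),(*H,.021,-194),(*H,.15,-194),(x,y,.15,-87.2),(x,y,.053,-87.2))
E
```

```text
time_s: 10.8
tcp_pos: [0.5285, 0.2121, 0.0549]
ee_rot: [[0.048, -0.999, 0.0], [-0.999, -0.048, 0.0], [-0.0, -0.0, -1.0]]
wrist_force: [-0.0, -0.1, -1.2]
gripper_width: 0.137
gripper_force: 30.0
time_s: 11.5
tcp_pos: [0.5299, 0.213, 0.1533]
ee_rot: [[0.048, -0.999, 0.006], [-0.999, -0.048, 0.004], [-0.004, -0.006, -1.0]]
wrist_force: [-0.6, -0.1, 0.1]
gripper_width: 0.353
gripper_force: 0.0
top
(0.6521, -0.0547) (66, 66) 45.7 0.0284
(0.6471, -0.1819) (44, 12) -2.2 0.04
(0.6289, -0.2991) (24, 1) 3.4 0.0379
(0.5446, -0.0543) (43, 12) -14.9 0.0402
(0.5514, -0.1676) (42, 42) -45.5 0.0323
side
(0.6476, -0.1844) (47, 17) -2.8 0.0356
(0.5514, -0.1701) (43, 42) -10.0 0.0316
(0.6547, -0.0847) (43, 15) 6.6 0.0279
(0.5449, -0.0574) (45, 15) -14.3 0.0367
d [0.2678, -0.0043, 0.0295] rv [0.0, -0.0, 106.7]
d [0.0, 0.0, 0.099] rv [0.0, 0.0, 0.0]
d [0.0, 0.0, -0.129] rv [0.0, 0.0, 0.0]
d [0.0307, 0.27, 0.0] rv [0.0, 0.0, -106.8]
d [0.0, 0.0, 0.097] rv [0.0, 0.0, 0.0]
```

Scaled: 0.15 m is 150, 0.2678 m is 267.8.

```bash
python3 steer.py '[[0.45, 35, 0, 0, 0, 0, -8], [0.45, 70, 0, 0, 0, 0, -16], [0.45, 110, 0, 0, 0, 0, -24], [0.45, 150, -2, 0, 0, 0, -32], [0.45, 185, -3, 10, 0, 0, -40], [0.45, 220, -4, 15, 0, 0, -48], [0.45, 255, -4.3, 20, 0, 0, -56], [0.45, 267.8, -4.3, 29.5, 0, 0, -64]]'
python3 steer.py '[[0.45, 0, 0, 0, 0, 0, -8], [0.45, 0, 0, 0, 0, 0, -9], [0.45, 0, 0, 0, 0, 0, -9]]'
python3 - <<'E'
from h import *
H=(.5448,-.0554);x,y=slot(0,.024);fins({'side':cloud(r.capture('side'))})
plan((*H,.022,-14.5),(*H,.15,-14.5),(x,y,.15,-87.2),(x,y,.053,-87.2))
E
```

```text
time_s: 12.4
tcp_pos: [0.5444, -0.058, 0.1186]
ee_rot: [[0.92, -0.392, -0.003], [-0.392, -0.92, -0.001], [-0.002, 0.002, -1.0]]
wrist_force: [0.2, -0.2, 0.0]
gripper_width: 0.451
gripper_force: 0.0
time_s: 12.7
tcp_pos: [0.5448, -0.0554, 0.1193]
ee_rot: [[0.969, -0.249, -0.002], [-0.249, -0.969, -0.0], [-0.002, 0.001, -1.0]]
wrist_force: [0.3, 0.1, -0.1]
gripper_width: 0.449
gripper_force: 0.0
side
(0.5507, -0.1701) (44, 43) 69.8 0.0314
(0.6513, -0.0577) (70, 68) -35.0 0.0278
(0.5446, -0.0579) (45, 15) -15.5 0.0372
d [-0.0, 0.0003, 0.0976] rv [0.0, 0.1, 0.1]
d [0.0, 0.0, -0.128] rv [0.0, 0.0, 0.0]
d [-0.033, -0.2697, 0.0] rv [0.0, 0.0, 72.7]
d [0.0, 0.0, 0.097] rv [0.0, 0.0, 0.0]
```

Scaled: 0.0976 m is 97.6, 0.08 m is 80.

```bash
python3 steer.py '[[0.45, 0, 0, 40, 0, 0, 0], [0.45, 0, 0, 80, 0, 0, 0], [0.45, 0, 0, 97.6, 0, 0, 0], [0.45, 0, 0, 97.6, 0, 0, 0], [0.45, 0, 0, 97.6, 0, 0, 0]]'
python3 steer.py '[[0, 0, 0, 0, 0, 0, 0], [0, 0, 0, 0, 0, 0, 0], [0, 0, 0, 0, 0, 0, 0], [0, 0, 0, 0, 0, 0, 0], [0, 0, 0, 0, 0, 0, 0], [0, 0, 0, 0, 0, 0, 0]]'
python3 steer.py '[[0, 0, 0, -40, 0, 0, 0], [0, 0, 0, -80, 0, 0, 0], [0, 0, 0, -128, 0, 0, 0], [0, 0, 0, -128, 0, 0, 0], [0, 0, 0, -128, 0, 0, 0]]'
python3 steer.py '[[0, -4, -34, 0, 0, 0, 8], [0, -8, -68, 0, 0, 0, 16], [0, -12, -102, 0, 0, 0, 24], [0, -16, -136, 0, 0, 0, 32], [0, -20, -170, 0, 0, 0, 40], [0, -25, -204, 0, 0, 0, 48], [0, -30, -238, 0, 0, 0, 56], [0, -33, -269.7, 0, 0, 0, 64]]'
python3 steer.py '[[0, 0, 0, 0, 0, 0, 8], [0, 0, 0, 0, 0, 0, 8.7], [0, 0, 0, 0, 0, 0, 8.7], [0, 0, 0, 0, 0, 0, 8.7]]'
python3 - <<'E'
from h import *
x,y=slot(0,.024)
plan((x,y,.0545,-87.2))
fins({'top':cloud(r.capture('top'))})
E
```

```text
time_s: 13.25
tcp_pos: [0.5459, -0.055, 0.0231]
ee_rot: [[0.969, -0.246, 0.0], [-0.246, -0.969, -0.0], [0.0, 0.0, -1.0]]
wrist_force: [1.1, 0.1, 1.2]
gripper_width: 0.452
gripper_force: 0.0
time_s: 13.85
tcp_pos: [0.5456, -0.0555, 0.0234]
ee_rot: [[0.969, -0.246, 0.001], [-0.246, -0.969, -0.0], [0.001, 0.0, -1.0]]
wrist_force: [-0.6, -1.5, 5.0]
gripper_width: 0.131
gripper_force: 30.0
time_s: 14.35
tcp_pos: [0.5455, -0.055, 0.1515]
ee_rot: [[0.969, -0.247, 0.002], [-0.247, -0.969, 0.001], [0.002, -0.002, -1.0]]
wrist_force: [-0.6, 0.6, -1.8]
gripper_width: 0.136
gripper_force: 30.0
time_s: 15.15
tcp_pos: [0.5783, 0.2152, 0.1479]
ee_rot: [[0.198, -0.98, -0.005], [-0.98, -0.198, -0.002], [0.001, 0.005, -1.0]]
wrist_force: [-0.5, 0.1, -0.8]
gripper_width: 0.132
gripper_force: 30.0
time_s: 15.55
tcp_pos: [0.5793, 0.2133, 0.1498]
ee_rot: [[0.054, -0.999, -0.002], [-0.999, -0.054, -0.001], [0.001, 0.002, -1.0]]
wrist_force: [0.3, 0.9, -1.3]
gripper_width: 0.136
gripper_force: 30.0
d [-0.0007, -0.0012, 0.0953] rv [0.1, -0.0, 0.3]
top
(0.6521, -0.0547) (67, 66) 45.8 0.0286
(0.6469, -0.182) (44, 12) -2.3 0.0391
(0.5504, -0.1676) (42, 42) -25.5 0.0323
```

Scaled: 0.0935 m is 93.5, 0.09 m is 90.

```bash
python3 steer.py '[[0, 1, -1, 30, 0, 0, 0], [0, 1, -1, 60, 0, 0, 0], [0, 1, -1, 80, 0, 0, 0], [0, 1, -1, 90, 0, 0, 0], [0, 1, -1, 93.5, 0, 0, 0], [0, 1, -1, 93.5, 0, 0, 0], [0, 1, -1, 93.5, 0, 0, 0]]'
python3 steer.py '[[0.35, 0, 0, 0, 0, 0, 0], [0.35, 0, 0, 0, 0, 0, 0], [0.35, 0, 0, 0, 0, 0, 0], [0.35, 0, 0, -40, 0, 0, 0], [0.35, 0, 0, -80, 0, 0, 0], [0.35, 0, 0, -95, 0, 0, 0], [0.35, 0, 0, -95, 0, 0, 0]]'
python3 - <<'E'
from h import *
W=look();fins(W)
H=(.647,-.1835);x,y=slot(0.053,.024)
plan((*H,.12,-2),(*H,.022,-1),(*H,.15,-1),(x,y,.15,-87.2),(x,y,.053,-87.2))
E
```

```text
time_s: 16.3
tcp_pos: [0.5817, 0.2136, 0.0585]
ee_rot: [[0.053, -0.999, 0.002], [-0.999, -0.053, 0.001], [-0.001, -0.002, -1.0]]
wrist_force: [0.6, 0.1, -1.2]
gripper_width: 0.135
gripper_force: 30.0
time_s: 17.0
tcp_pos: [0.5826, 0.2142, 0.1561]
ee_rot: [[0.054, -0.999, 0.007], [-0.999, -0.054, 0.004], [-0.003, -0.007, -1.0]]
wrist_force: [-0.5, 0.4, 0.2]
gripper_width: 0.352
gripper_force: 0.0
top
(0.652, -0.0547) (67, 66) -68.3 0.0289
(0.6477, -0.1819) (46, 12) -2.6 0.0397
(0.5507, -0.1678) (42, 41) 63.8 0.0322
side
(0.6477, -0.1849) (47, 18) -4.0 0.0358
(0.5511, -0.1708) (45, 43) 87.2 0.0313
(0.6363, -0.0642) (70, 34) -67.6 0.0279
d [0.3997, -0.0456, 0.0319] rv [0.0, 0.0, -85.0]
d [0.0, 0.0, 0.098] rv [0.0, 0.0, -1.0]
d [0.0, 0.0, -0.128] rv [0.0, 0.0, 0.0]
d [-0.0207, -0.3998, 0.0] rv [0.0, 0.0, 86.2]
d [0.0, 0.0, 0.097] rv [0.0, 0.0, 0.0]
```

The rows are not in the units I measure in: shifts go in mm. I convert before sending: 0.385 m is 385, 0.34 m is 340.

```bash
python3 steer.py '[[0.45, 40, -5, 0, 0, 0, -7], [0.45, 90, -10, 0, 0, 0, -14], [0.45, 140, -16, 0, 0, 0, -21], [0.45, 190, -22, 0, 0, 0, -28], [0.45, 240, -28, 0, 0, 0, -35], [0.45, 290, -33, 0, 0, 0, -42], [0.45, 340, -39, 10, 0, 0, -49], [0.45, 385, -44, 20, 0, 0, -56]]'
python3 steer.py '[[0.45, 0, 0, 0, 0, 0, -8], [0.45, 0, 0, 0, 0, 0, -16], [0.45, 0, 0, 0, 0, 0, -24], [0.45, 0, 0, 0, 0, 0, -30], [0.45, 0, 0, 0, 0, 0, -30], [0.45, 0, 0, 0, 0, 0, -30]]'
python3 - <<'E'
from h import *
H=(.647,-.1835);x,y=slot(0.053,.024);W=look();fins(W)
plan((*H,.022,-1),(*H,.15,-1),(x,y,.15,-87.2))
E
```

```text
time_s: 17.9
tcp_pos: [0.6446, -0.1708, 0.1303]
ee_rot: [[0.86, -0.51, -0.002], [-0.51, -0.86, 0.0], [-0.002, 0.001, -1.0]]
wrist_force: [1.2, 1.1, 0.6]
gripper_width: 0.451
gripper_force: 0.0
time_s: 18.5
tcp_pos: [0.6445, -0.1688, 0.1307]
ee_rot: [[1.0, -0.019, -0.003], [-0.019, -1.0, 0.0], [-0.003, -0.0, -1.0]]
wrist_force: [0.4, -0.2, 0.2]
gripper_width: 0.448
gripper_force: 0.0
top
(0.6489, -0.0517) (67, 58) 39.5 0.0285
(0.6381, -0.1817) (25, 12) -4.5 0.04
(0.5511, -0.1673) (42, 42) -43.1 0.0326
side
(0.6479, -0.1851) (46, 16) -1.3 0.0355
(0.5512, -0.1714) (46, 41) -63.8 0.0315
(0.6523, -0.0581) (70, 67) -79.0 0.0278
d [0.0026, 0.0147, 0.1094] rv [-0.0, 0.1, -0.0]
d [0.0, 0.0, -0.128] rv [0.0, 0.0, 0.0]
d [-0.0207, -0.3998, 0.0] rv [0.0, 0.0, 86.2]
```

Scaled: 0.1094 m is 109.4, 0.1 m is 100.

```bash
python3 steer.py '[[0.45, 2.6, 14.5, 20, 0, 0, 0], [0.45, 2.6, 14.5, 60, 0, 0, 0], [0.45, 2.6, 14.5, 100, 0, 0, 0], [0.45, 2.6, 14.5, 109.4, 0, 0, 0], [0.45, 2.6, 14.5, 109.4, 0, 0, 0], [0.45, 2.6, 14.5, 109.4, 0, 0, 0]]'
python3 steer.py '[[0, 0, 0, 0, 0, 0, 0], [0, 0, 0, 0, 0, 0, 0], [0, 0, 0, 0, 0, 0, 0], [0, 0, 0, 0, 0, 0, 0], [0, 0, 0, 0, 0, 0, 0], [0, 0, 0, 0, 0, 0, 0]]'
python3 steer.py '[[0, 0, 0, -40, 0, 0, 0], [0, 0, 0, -80, 0, 0, 0], [0, 0, 0, -128, 0, 0, 0], [0, 0, 0, -128, 0, 0, 0], [0, 0, 0, -128, 0, 0, 0]]'
python3 steer.py '[[0, -2, -50, 0, 0, 0, 7], [0, -5, -100, 0, 0, 0, 14], [0, -8, -150, 0, 0, 0, 21], [0, -10, -200, 0, 0, 0, 28], [0, -13, -250, 0, 0, 0, 35], [0, -16, -300, 0, 0, 0, 42], [0, -18, -350, 0, 0, 0, 49], [0, -20.7, -390, 0, 0, 0, 56]]'
python3 steer.py '[[0, 0, 0, 0, 0, 0, 8], [0, 0, 0, 0, 0, 0, 16], [0, 0, 0, 0, 0, 0, 24], [0, 0, 0, 0, 0, 0, 30], [0, 0, 0, 0, 0, 0, 30], [0, 0, 0, 0, 0, 0, 30]]'
python3 - <<'E'
from h import *
x,y=slot(0.053,.024);W=look();fins({'top':W['top']})
plan((x,y,.055,-87.2))
show(comps(W['top'],(.4,.75,.03,.4),.041,.055,30))
E
```

```text
time_s: 19.2
tcp_pos: [0.6492, -0.1836, 0.0247]
ee_rot: [[1.0, -0.016, 0.003], [-0.016, -1.0, -0.001], [0.003, 0.001, -1.0]]
wrist_force: [0.4, -0.4, 1.2]
gripper_width: 0.453
gripper_force: 0.0
time_s: 19.8
tcp_pos: [0.6481, -0.1838, 0.0237]
ee_rot: [[1.0, -0.016, 0.001], [-0.016, -1.0, -0.001], [0.001, 0.001, -1.0]]
wrist_force: [0.6, -0.6, 3.7]
gripper_width: 0.134
gripper_force: 30.0
time_s: 20.3
tcp_pos: [0.6476, -0.183, 0.1516]
ee_rot: [[1.0, -0.017, 0.002], [-0.017, -1.0, 0.001], [0.002, -0.001, -1.0]]
wrist_force: [-0.1, 0.0, -2.3]
gripper_width: 0.137
gripper_force: 30.0
time_s: 21.1
tcp_pos: [0.6314, 0.2092, 0.1477]
ee_rot: [[0.542, -0.84, -0.005], [-0.84, -0.542, -0.002], [-0.001, 0.005, -1.0]]
wrist_force: [-0.6, -0.1, -1.6]
gripper_width: 0.136
gripper_force: 30.0
time_s: 21.7
tcp_pos: [0.6324, 0.2065, 0.1488]
ee_rot: [[0.055, -0.998, -0.003], [-0.998, -0.055, -0.001], [0.001, 0.004, -1.0]]
wrist_force: [-0.3, 0.5, -1.9]
gripper_width: 0.137
gripper_force: 30.0
top
(0.6519, -0.0548) (67, 66) 45.7 0.0286
(0.5505, -0.1677) (42, 42) -25.6 0.0322
d [-0.01, -0.0011, 0.0947] rv [0.1, -0.0, 0.3]
{'n': 448, 'px': [164.0, 187.0], 'c': (0.5809, 0.1921), 'mean': [0.5617, 0.1693, 0.0466], 'size': (181, 146), 'ang': 2.6, 'zmed': 0.0468}
{'n': 322, 'px': [171.0, 179.0], 'c': (0.5844, 0.1528), 'mean': [0.5836, 0.1525, 0.0448], 'size': (71, 45), 'ang': 3.6, 'zmed': 0.0446}
{'n': 265, 'px': [151.0, 181.0], 'c': (0.5806, 0.2146), 'mean': [0.5759, 0.2072, 0.045], 'size': (69, 46), 'ang': -87.8, 'zmed': 0.0448}
{'n': 334, 'px': [147.0, 200.0], 'c': (0.527, 0.2166), 'mean': [0.5259, 0.2146, 0.0451], 'size': (70, 46), 'ang': -87.8, 'zmed': 0.045}
```

```bash
python3 steer.py '[[0, -10, -1, 30, 0, 0, 0], [0, -10, -1, 60, 0, 0, 0], [0, -10, -1, 80, 0, 0, 0], [0, -10, -1, 90, 0, 0, 0], [0, -10, -1, 93.8, 0, 0, 0], [0, -10, -1, 93.8, 0, 0, 0], [0, -10, -1, 93.8, 0, 0, 0], [0, -10, -1, 93.8, 0, 0, 0]]'
python3 steer.py '[[0.35, 0, 0, 0, 0, 0, 0], [0.35, 0, 0, 0, 0, 0, 0], [0.35, 0, 0, 0, 0, 0, 0], [0.35, 0, 0, -40, 0, 0, 0], [0.35, 0, 0, -80, 0, 0, 0], [0.35, 0, 0, -95, 0, 0, 0], [0.35, 0, 0, -95, 0, 0, 0]]'
python3 steer.py '[[0.85, 50, 0, 0, 0, 0, 0], [0.85, 100, 0, 0, 0, 0, 0], [0.85, 150, 30, 0, 0, 0, 0], [0.85, 150, 50, 0, 0, 0, 0], [0.85, 150, 50, 0, 0, 0, 0]]'
python3 - <<'E'
from h import *
W=look();fins(W)
show(comps(W['top'],(.4,.75,.03,.4),.041,.055,30))
for n in W: show(comps(W[n],(.45,.75,.0,.12),.058,.085,15))
plan((.5868,.068,.12,-87.2),(.5868,.068,.04,-87.2))
c=r.capture('side');cv2.imwrite('pics/s4.png',c['pixels'][...,::-1])
E
```

```text
time_s: 22.6
tcp_pos: [0.6346, 0.2173, 0.0585]
ee_rot: [[0.053, -0.999, 0.002], [-0.999, -0.053, 0.001], [-0.001, -0.002, -1.0]]
wrist_force: [-0.0, 0.2, -1.3]
gripper_width: 0.137
gripper_force: 30.0
time_s: 23.3
tcp_pos: [0.6356, 0.2178, 0.1561]
ee_rot: [[0.054, -0.999, 0.007], [-0.999, -0.054, 0.003], [-0.003, -0.007, -1.0]]
wrist_force: [0.3, -0.4, 0.4]
gripper_width: 0.349
gripper_force: 0.0
time_s: 23.8
tcp_pos: [0.5884, 0.0619, 0.1508]
ee_rot: [[0.05, -0.999, -0.005], [-0.999, -0.05, -0.001], [0.0, 0.005, -1.0]]
wrist_force: [0.2, -0.8, -0.5]
gripper_width: 0.718
gripper_force: 0.0
top
(0.6515, -0.0547) (67, 66) -15.5 0.0285
(0.629, -0.2989) (24, 2) 0.3 0.039
(0.551, -0.1678) (42, 41) 59.2 0.0321
side
(0.5514, -0.1719) (46, 41) -63.8 0.0314
(0.6513, -0.0566) (69, 67) 1.0 0.0277
{'n': 242, 'px': [170.0, 179.0], 'c': (0.5835, 0.1555), 'mean': [0.5833, 0.1574, 0.045], 'size': (70, 41), 'ang': 0.3, 'zmed': 0.0447}
{'n': 302, 'px': [149.0, 181.0], 'c': (0.58, 0.215), 'mean': [0.5779, 0.2122, 0.0451], 'size': (69, 47), 'ang': -86.2, 'zmed': 0.045}
{'n': 245, 'px': [148.0, 204.0], 'c': (0.541, 0.1899), 'mean': [0.5143, 0.2104, 0.0466], 'size': (146, 103), 'ang': -87.9, 'zmed': 0.0464}
{'n': 343, 'px': [147.0, 200.0], 'c': (0.5267, 0.2165), 'mean': [0.5257, 0.2145, 0.045], 'size': (71, 47), 'ang': -87.0, 'zmed': 0.0449}
{'n': 292, 'px': [198.0, 255.0], 'c': (0.5865, 0.0657), 'mean': [0.5846, 0.0682, 0.0674], 'size': (60, 15), 'ang': 3.3, 'zmed': 0.0687}
d [-0.0041, 0.0044, 0.0315] rv [0.0, -0.0, 0.2]
d [0.0, 0.0, 0.08] rv [0.0, 0.0, 0.0]
```

View pics/s4.png

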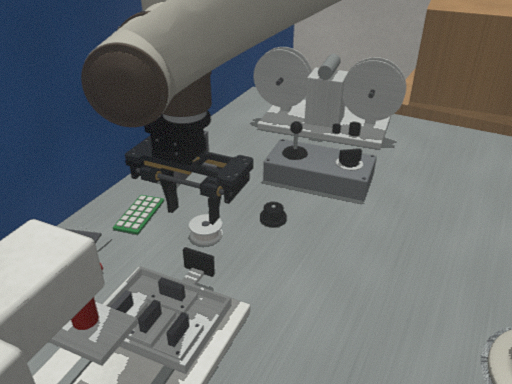

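All four fins are in the tray, at (171,290), (122,305), (150,317) and (178,329). The open gripper is above the handle at (198,262).

Scaled: 0.0315 m is 31.5, -0.004 m is -4.

```bash
python3 steer.py '[[1, -4, 3.5, 31.5, 0, 0, 0], [1, -4, 3.5, 31.5, 0, 0, 0], [1, -4, 3.5, 31.5, 0, 0, 0]]'
python3 steer.py '[[1, 0, 0, 30, 0, 0, 0], [1, 0, 0, 60, 0, 0, 0], [1, 0, 0, 80, 0, 0, 0], [1, 0, 0, 80, 0, 0, 0], [1, 0, 0, 80, 0, 0, 0]]'
python3 steer.py '[[0.6, 0, 0, 0, 0, 0, 0], [0.6, 0, 0, 0, 0, 0, 0], [0.6, 0, 0, 0, 0, 0, 0], [0.6, 0, 0, 0, 0, 0, 0], [0.6, 0, 0, 0, 0, 0, 0]]'
python3 - <<'E'
from h import *
s=r.sense();p=s['tcp_pos']
t=np.deg2rad(2.8);plan((p[0]-.1455*np.sin(t),p[1]+.1455*np.cos(t),p[2],-87.2))
E
```

```text
time_s: 24.25
tcp_pos: [0.5885, 0.0688, 0.1199]
ee_rot: [[0.055, -0.999, -0.002], [-0.999, -0.055, -0.001], [0.001, 0.002, -1.0]]
wrist_force: [-0.4, -0.9, 0.7]
gripper_width: 0.983
gripper_force: 0.0
time_s: 24.75
tcp_pos: [0.5895, 0.0687, 0.0416]
ee_rot: [[0.054, -0.999, 0.002], [-0.999, -0.054, -0.0], [0.0, -0.002, -1.0]]
wrist_force: [0.0, -0.1, -0.1]
gripper_width: 0.999
gripper_force: 0.0
time_s: 25.25
tcp_pos: [0.5879, 0.0683, 0.0411]
ee_rot: [[0.053, -0.999, -0.0], [-0.999, -0.053, -0.0], [-0.0, 0.0, -1.0]]
wrist_force: [-1.8, 0.9, 3.7]
gripper_width: 0.689
gripper_force: 30.0
d [-0.1455, -0.0006, 0.0] rv [0.0, 0.0, 0.2]
```

```bash
python3 steer.py '[[0.6, -4, 0, 0, 0, 0, 0], [0.6, -12, 0, 0, 0, 0, 0], [0.6, -22, 0, 0, 0, 0, 0], [0.6, -32, 0, 0, 0, 0, 0], [0.6, -42, 0, 0, 0, 0, 0], [0.6, -52, 0, 0, 0, 0, 0], [0.6, -62, 0, 0, 0, 0, 0], [0.6, -72, 0, 0, 0, 0, 0]]'
python3 steer.py '[[0.6, -10, 0, 0, 0, 0, 0], [0.6, -20, 0, 0, 0, 0, 0], [0.6, -30, 0, 0, 0, 0, 0], [0.6, -40, 0, 0, 0, 0, 0], [0.6, -50, 0, 0, 0, 0, 0], [0.6, -57, 0, 0, 0, 0, 0], [0.6, -63, 0, 0, 0, 0, 0], [0.6, -63, 0, 0, 0, 0, 0]]'
python3 steer.py '[[0.6, -2, 0, 0, 0, 0, 0], [0.6, -4, 0, 0, 0, 0, 0], [0.6, -4, 0, 0, 0, 0, 0]]'
```

```text
time_s: 26.05
tcp_pos: [0.5844, 0.141, 0.041]
ee_rot: [[0.053, -0.999, 0.0], [-0.999, -0.053, -0.0], [0.0, -0.0, -1.0]]
wrist_force: [0.0, -2.0, 4.5]
gripper_width: 0.685
gripper_force: 30.0
time_s: 26.85
tcp_pos: [0.5814, 0.2052, 0.041]
ee_rot: [[0.054, -0.999, 0.002], [-0.999, -0.054, 0.002], [-0.002, -0.002, -1.0]]
wrist_force: [0.1, 0.8, 4.5]
gripper_width: 0.685
gripper_force: 30.0
time_s: 27.15
tcp_pos: [0.5813, 0.2074, 0.0411]
ee_rot: [[0.053, -0.999, 0.001], [-0.999, -0.053, -0.0], [0.0, -0.001, -1.0]]
wrist_force: [1.1, -3.3, 6.1]
gripper_width: 0.687
gripper_force: 30.0
```

```bash
python3 steer.py '[[0.6, -2, 0, 0, 0, 0, 0], [0.6, -3, 0, 0, 0, 0, 0], [0.6, -3, 0, 0, 0, 0, 0]]'; python3 steer.py '[[0.6, -2, 0, 0, 0, 0, 0], [0.6, -2, 0, 0, 0, 0, 0], [0.6, -2, 0, 0, 0, 0, 0]]'
```

```text
time_s: 27.45
tcp_pos: [0.5812, 0.2074, 0.041]
ee_rot: [[0.053, -0.999, -0.0], [-0.999, -0.053, -0.004], [0.004, 0.001, -1.0]]
wrist_force: [2.9, -11.7, 6.5]
gripper_width: 0.688
gripper_force: 30.0
time_s: 27.75
tcp_pos: [0.5812, 0.2075, 0.041]
ee_rot: [[0.053, -0.999, -0.001], [-0.999, -0.053, -0.007], [0.006, 0.001, -1.0]]
wrist_force: [5.4, -17.2, 5.1]
gripper_width: 0.686
gripper_force: 30.0
```

```bash
python3 steer.py '[[0.6, 4, 0, 0, 0, 0, 0], [0.6, 5, 0, 0, 0, 0, 0], [1, 5, 0, 0, 0, 0, 0], [1, 5, 0, 0, 0, 0, 0], [1, 5, 0, 0, 0, 0, 0], [1, 5, 0, 0, 0, 0, 0]]'
python3 steer.py '[[1, 0, 0, -40, 0, 0, 0], [1, 0, 0, -80, 0, 0, 0], [1, 30, 0, -110, 0, 0, 0], [0.5, 60, 0, -140, 0, 0, 0], [0.5, 100, 0, -140, 0, 0, 0], [0.5, 140, 0, -140, 0, 0, 0]]'
python3 - <<'E'
from h import *
W=look()
for n in W:
    show(comps(W[n],(.4,.75,.05,.45),.060,.085,15));print('con');show(comps(W[n],(.2,.75,-.6,-.2),.045,.062,200));show(comps(W[n],(.2,.7,-.6,-.2),.078,.14,15))
plan((.455,-.383,.16,-144))
E
```

```text
time_s: 28.35
tcp_pos: [0.5806, 0.2074, 0.0401]
ee_rot: [[0.054, -0.999, -0.0], [-0.999, -0.054, -0.0], [0.0, 0.0, -1.0]]
wrist_force: [0.5, 0.6, -0.7]
gripper_width: 0.949
gripper_force: 0.0
time_s: 28.95
tcp_pos: [0.5886, 0.0667, 0.1819]
ee_rot: [[0.054, -0.999, 0.003], [-0.999, -0.054, 0.001], [-0.001, -0.003, -1.0]]
wrist_force: [1.0, -0.6, 0.2]
gripper_width: 0.81
gripper_force: 0.0
{'n': 113, 'px': [148.0, 179.0], 'c': (0.5802, 0.2082), 'mean': [0.5784, 0.2072, 0.0707], 'size': (61, 12), 'ang': 1.8, 'zmed': 0.0714}
{'n': 51, 'px': [116.0, 183.0], 'c': (0.5665, 0.2912), 'mean': [0.565, 0.2905, 0.0713], 'size': (22, 13), 'ang': 2.4, 'zmed': 0.0718}
con
{'n': 4168, 'px': [372.0, 206.0], 'c': (0.5249, -0.3755), 'mean': [0.5199, -0.3738, 0.0552], 'size': (250, 132), 'ang': 6.0, 'zmed': 0.0552}
{'n': 111, 'px': [375.0, 175.0], 'c': (0.5886, -0.3676), 'mean': [0.5874, -0.3664, 0.1321], 'size': (28, 27), 'ang': 57.0, 'zmed': 0.135}
{'n': 128, 'px': [378.0, 230.0], 'c': (0.455, -0.3826), 'mean': [0.4545, -0.3817, 0.0899], 'size': (52, 14), 'ang': 35.6, 'zmed': 0.0902}
{'n': 341, 'px': [
[... 292 characters left out ...]
0.6265, 0.355), 'mean': [0.6246, 0.355, 0.0696], 'size': (45, 15), 'ang': -88.4, 'zmed': 0.071}
{'n': 189, 'px': [94.0, 377.0], 'c': (0.5742, 0.3412), 'mean': [0.573, 0.34, 0.0702], 'size': (25, 14), 'ang': -86.4, 'zmed': 0.0712}
con
{'n': 2591, 'px': [321.0, 162.0], 'c': (0.5239, -0.3769), 'mean': [0.5176, -0.3618, 0.0543], 'size': (249, 136), 'ang': 5.5, 'zmed': 0.0546}
{'n': 172, 'px': [296.0, 130.0], 'c': (0.5879, -0.3691), 'mean': [0.5866, -0.3659, 0.1195], 'size': (28, 24), 'ang': -10.0, 'zmed': 0.1256}
{'n': 152, 'px': [351.0, 152.0], 'c': (0.455, -0.3854), 'mean': [0.4542, -0.3825, 0.0867], 'size': (53, 19), 'ang': 36.7, 'zmed': 0.0877}
d [0.4398, 0.1543, 0.0208] rv [0.0, -0.0, 56.8]
```

Scaled: 0.18 m is 180, 0.36 m is 360.

```bash
python3 steer.py '[[0.5, 45, 15, 0, 0, 0, 7], [0.5, 90, 31, 0, 0, 0, 14], [0.5, 135, 47, 0, 0, 0, 21], [0.5, 180, 63, 0, 0, 0, 28], [0.5, 225, 79, 0, 0, 0, 35], [0.5, 270, 95, 0, 0, 0, 42], [0.5, 315, 110, 0, 0, 0, 49], [0.5, 360, 126, 0, 0, 0, 57]]'
python3 steer.py '[[0.5, 0, 0, 0, 0, 0, 0], [0.5, 0, 0, 0, 0, 0, 0]]'
python3 - <<'E'
from h import *
plan((.455,-.3832,.13,-144),(.455,-.3832,.068,-144))
E
```

```text
time_s: 29.85
tcp_pos: [0.4812, -0.3001, 0.1805]
ee_rot: [[-0.811, -0.585, 0.0], [-0.585, 0.811, 0.0], [-0.0, -0.0, -1.0]]
wrist_force: [1.1, -0.6, 0.6]
gripper_width: 0.5
gripper_force: 0.0
time_s: 30.05
tcp_pos: [0.4812, -0.2995, 0.18]
ee_rot: [[-0.809, -0.587, -0.0], [-0.587, 0.809, 0.0], [0.0, 0.001, -1.0]]
wrist_force: [1.1, 0.3, -0.1]
gripper_width: 0.502
gripper_force: 0.0
d [0.0704, -0.0524, 0.05] rv [0.0, -0.0, -0.0]
d [0.0, 0.0, 0.062] rv [0.0, 0.0, 0.0]
```

```bash
python3 steer.py '[[0.5, 35.2, -26.2, 0, 0, 0, 0], [0.5, 70.4, -52.4, 20, 0, 0, 0], [0.5, 70.4, -52.4, 50, 0, 0, 0], [0.5, 70.4, -52.4, 50, 0, 0, 0]]'
python3 steer.py '[[0.5, 0, 0, 30, 0, 0, 0], [0.5, 0, 0, 50, 0, 0, 0], [0.5, 0, 0, 61, 0, 0, 0], [0.5, 0, 0, 61, 0, 0, 0], [0.5, 0, 0, 61, 0, 0, 0]]'
python3 steer.py '[[0, 0, 0, 0, 0, 0, 0], [0, 0, 0, 0, 0, 0, 0], [0, 0, 0, 0, 0, 0, 0], [0, 0, 0, 0, 0, 0, 0], [0, 0, 0, 0, 0, 0, 0], [0, 0, 0, 0, 0, 0, 0]]'
python3 - <<'E'
from h import *
s=r.sense();R=np.array(s['ee_rot']);print(np.rad2deg(np.arctan2(R[1,0],R[0,0])),s['joints'],s['moment'])
plan((.455,-.3832,.068,-144))
E
```

```text
time_s: 30.45
tcp_pos: [0.4533, -0.3804, 0.1262]
ee_rot: [[-0.809, -0.588, -0.008], [-0.588, 0.809, 0.005], [0.003, 0.009, -1.0]]
wrist_force: [-0.8, -0.5, -0.3]
gripper_width: 0.499
gripper_force: 0.0
time_s: 30.95
tcp_pos: [0.4568, -0.3825, 0.0708]
ee_rot: [[-0.807, -0.59, 0.002], [-0.59, 0.807, -0.001], [-0.001, -0.002, -1.0]]
wrist_force: [0.3, -0.7, 0.6]
gripper_width: 0.503
gripper_force: 0.0
time_s: 31.55
tcp_pos: [0.4577, -0.3854, 0.0702]
ee_rot: [[-0.808, -0.589, 0.005], [-0.589, 0.808, -0.005], [-0.002, -0.007, -1.0]]
wrist_force: [2.4, -8.0, -4.3]
gripper_width: 0.147
gripper_force: 30.0
-143.91793535674873 [-24.53798559  27.69092924 -14.71922869   0.17342465 -47.1857893
 -29.49768103] [-2.21573232 -0.73515568 -0.02185801]
d [0.0009, 0.0034, 0.0022] rv [-0.4, 0.1, 0.1]
```

Scaled: -0.003 m is -3.

```bash
python3 steer.py '[[0, 0, -3, 0, 0, 0, 0], [0, 0, -3, 0, 0, 0, -7], [0, 0, -3, 0, 0, 0, -14], [0, 0, -3, 0, 0, 0, -21], [0, 0, -3, 0, 0, 0, -28], [0, 0, -3, 0, 0, 0, -35], [0, 0, -3, 0, 0, 0, -42], [0, 0, -3, 0, 0, 0, -49]]'
python3 steer.py '[[0, 0, 0, 0, 0, 0, -6], [0, 0, 0, 0, 0, 0, -12], [0, 0, 0, 0, 0, 0, -18], [0, 0, 0, 0, 0, 0, -24], [0, 0, 0, 0, 0, 0, -24]]'
python3 - <<'E'
from h import *
s=r.sense();R=np.array(s['ee_rot']);print(np.rad2deg(np.arctan2(R[1,0],R[0,0])),s['wrist_force'],R.T@s['wrist_force'],s['moment'])
W=look()
for n in W: show(comps(W[n],(.2,.7,-.6,-.2),.066,.092,15))
E
```

```text
time_s: 32.35
tcp_pos: [0.4563, -0.3848, 0.0702]
ee_rot: [[-0.081, -0.997, -0.002], [-0.997, 0.081, 0.001], [-0.001, 0.002, -1.0]]
wrist_force: [-2.3, 1.6, 5.2]
gripper_width: 0.147
gripper_force: 30.0
time_s: 32.85
tcp_pos: [0.4556, -0.3848, 0.0701]
ee_rot: [[0.328, -0.945, -0.003], [-0.945, -0.328, 0.001], [-0.002, 0.003, -1.0]]
wrist_force: [-3.4, 0.6, 4.9]
gripper_width: 0.143
gripper_force: 30.0
-70.8636139161857 [-3.38728249  0.63986804  4.8741075 ] [-1.72543743  3.00389972 -4.86204586] [0.26237205 1.09115008 0.0586537 ]
{'n': 22, 'px': [369.0, 234.0], 'c': (0.447, -0.3605), 'mean': [0.4467, -0.36, 0.0838], 'size': (12, 6), 'ang': 23.4, 'zmed': 0.0881}
{'n': 103, 'px': [295.0, 148.0], 'c': (0.5876, -0.3713), 'mean': [0.5871, -0.3685, 0.0716], 'size': (35, 35), 'ang': -43.7, 'zmed': 0.0688}
{'n': 168, 'px': [350.0, 155.0], 'c': (0.4559, -0.3829), 'mean': [0.4514, -0.3747, 0.0829], 'size': (54, 31), 'ang': -55.3, 'zmed': 0.0849}
```

```bash
python3 steer.py '[[0, 0, 0, 0, 0, 0, -7], [0, 0, 0, 0, 0, 0, -14], [0, 0, 0, 0, 0, 0, -21], [0, 0, 0, 0, 0, 0, -28], [0, 0, 0, 0, 0, 0, -35], [0, 0, 0, 0, 0, 0, -42], [0, 0, 0, 0, 0, 0, -49], [0, 0, 0, 0, 0, 0, -56]]'
python3 steer.py '[[0, 0, 0, 0, 0, 0, -5], [0, 0, 0, 0, 0, 0, -10], [0, 0, 0, 0, 0, 0, -15], [0, 0, 0, 0, 0, 0, -18], [0, 0, 0, 0, 0, 0, -21], [0, 0, 0, 0, 0, 0, -21]]'
python3 - <<'E'
from h import *
s=r.sense();R=np.array(s['ee_rot']);print(np.rad2deg(np.arctan2(R[1,0],R[0,0])),s['moment'])
E
python3 steer.py '[[0, 0, 0, 0, 0, 0, -1.5], [0, 0, 0, 0, 0, 0, -3], [0, 0, 0, 0, 0, 0, -3]]'
python3 - <<'E'
from h import *
s=r.sense();R=np.array(s['ee_rot']);print(np.rad2deg(np.arctan2(R[1,0],R[0,0])),s['moment'])
E
```

```text
time_s: 33.75
tcp_pos: [0.4544, -0.3861, 0.0701]
ee_rot: [[0.967, -0.254, -0.005], [-0.254, -0.967, -0.0], [-0.005, 0.001, -1.0]]
wrist_force: [-7.3, -5.3, 3.9]
gripper_width: 0.152
gripper_force: 30.0
time_s: 34.35
tcp_pos: [0.4544, -0.3868, 0.0702]
ee_rot: [[0.994, 0.106, -0.005], [0.106, -0.994, -0.001], [-0.005, 0.0, -1.0]]
wrist_force: [-6.0, -7.9, 3.8]
gripper_width: 0.146
gripper_force: 30.0
6.062356308145366 [-2.17587772  2.08686719 -0.03045389]
time_s: 34.65
tcp_pos: [0.4544, -0.3868, 0.0701]
ee_rot: [[0.988, 0.154, -0.004], [0.154, -0.988, -0.001], [-0.004, -0.0, -1.0]]
wrist_force: [-6.4, -6.9, 3.5]
gripper_width: 0.152
gripper_force: 30.9
8.862721119064547 [-2.18369415  2.0496523  -0.72166621]
```

The moment rises past 6°, so this is the end stop. Next, clockwise to yaw −84°.

Scaled: -0.11 m is -110, 0.1 m is 100.

```bash
python3 steer.py '[[0, 0, 0, 0, 0, 0, 3], [0, 0, 0, 0, 0, 0, 10], [0, 0, 0, 0, 0, 0, 17], [0, 0, 0, 0, 0, 0, 24], [0, 0, 0, 0, 0, 0, 31], [0, 0, 0, 0, 0, 0, 38], [0, 0, 0, 0, 0, 0, 45], [0, 0, 0, 0, 0, 0, 52]]'
python3 steer.py '[[0, 0, 0, 0, 0, 0, 7], [0, 0, 0, 0, 0, 0, 14], [0, 0, 0, 0, 0, 0, 21], [0, 0, 0, 0, 0, 0, 28], [0, 0, 0, 0, 0, 0, 35], [0, 0, 0, 0, 0, 0, 41], [0, 0, 0, 0, 0, 0, 41], [0, 0, 0, 0, 0, 0, 41]]'
python3 - <<'E'
from h import *
s=r.sense();R=np.array(s['ee_rot']);print(np.rad2deg(np.arctan2(R[1,0],R[0,0])),s['moment'])
E
python3 steer.py '[[0.5, 0, 0, 0, 0, 0, 0], [0.5, 0, 0, 0, 0, 0, 0], [0.5, 0, 0, 0, 0, 0, 0], [0.5, 0, 0, 0, 0, 0, 0], [0.5, 0, 0, -40, 0, 0, 0], [0.5, 0, 0, -80, 0, 0, 0], [0.5, 0, 0, -110, 0, 0, 0], [0.5, 0, 0, -110, 0, 0, 0]]'
python3 steer.py '[[0.5, 50, 0, 0, 0, 0, 0], [0.5, 100, 0, 0, 0, 0, 0], [0.5, 100, 0, 0, 0, 0, 0]]'
python3 - <<'E'
from h import *
W=look()
for n in W: show(comps(W[n],(.2,.7,-.6,-.2),.078,.14,15))
cv2.imwrite('pics/s5.png',cv2.resize(r.capture('side')['pixels'][90:220,220:420,::-1],None,fx=3,fy=3))
plan((.588,-.3685,.18,-84))
E
```

```text
time_s: 35.45
tcp_pos: [0.4548, -0.3854, 0.0701]
ee_rot: [[0.728, -0.685, -0.005], [-0.685, -0.728, 0.001], [-0.004, 0.002, -1.0]]
wrist_force: [-4.6, -0.2, 4.9]
gripper_width: 0.145
gripper_force: 30.0
time_s: 36.25
tcp_pos: [0.456, -0.3848, 0.0701]
ee_rot: [[0.107, -0.994, -0.003], [-0.994, -0.107, 0.001], [-0.001, 0.002, -1.0]]
wrist_force: [-2.8, 3.0, 5.4]
gripper_width: 0.147
gripper_force: 30.0
-83.85529514081234 [ 0.48045521  0.94753601 -0.04925172]
time_s: 37.05
tcp_pos: [0.4599, -0.3869, 0.185]
ee_rot: [[0.106, -0.994, 0.009], [-0.994, -0.107, -0.006], [0.007, -0.009, -1.0]]
wrist_force: [-0.7, -0.1, 0.1]
gripper_width: 0.499
gripper_force: 0.0
time_s: 37.35
tcp_pos: [0.4674, -0.4888, 0.1768]
ee_rot: [[0.101, -0.995, -0.002], [-0.995, -0.101, 0.0], [-0.0, 0.002, -1.0]]
wrist_force: [0.3, 1.3, -0.7]
gripper_width: 0.5
gripper_force: 0.0
{'n': 57, 'px': [373.0, 174.0], 'c': (0.5905, -0.3621), 'mean': [0.5904, -0.3612, 0.1293], 'size': (25, 16), 'ang': -1.2, 'zmed': 0.1339}
{'n': 173, 'px': [296.0, 131.0], 'c': (0.5877, -0.3667), 'mean': [0.5865, -0.3661, 0.1189], 'size': (29, 20), 'ang': 12.4, 'zmed': 0.125}
{'n': 99, 'px': [351.0, 152.0], 'c': (0.4548, -0.3856), 'mean': [0.4534, -0.3797, 0.0878], 'size': (54, 13), 'ang': -84.2, 'zmed': 0.0899}
d [-0.1025, -0.1323, -0.002] rv [0.1, 0.1, 0.0]
```

View pics/s5.png

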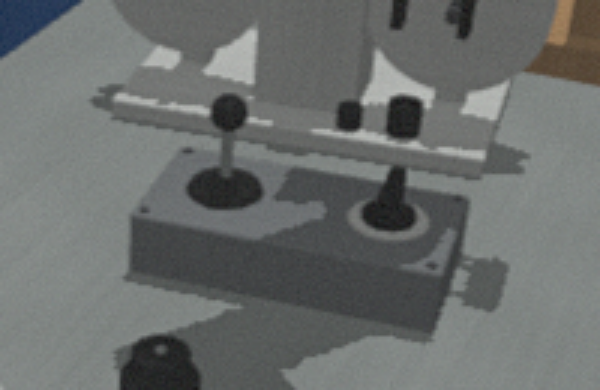

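The selector reads −84.2°, which is three clicks. The joystick is upright, with its ball at (230,112) in the crop.

```bash
python3 steer.py '[[0.6, -20, -30, -10, 0, 0, 8], [0.6, -40, -60, -10, 0, 0, 16], [0.6, -70, -90, -10, 0, 0, 24], [0.6, -100, -132, -10, 0, 0, 32], [0.6, -102.5, -132.3, -10, 0, 0, 40], [0.6, -102.5, -132.3, -10, 0, 0, 48], [0.6, -102.5, -132.3, -10, 0, 0, 56], [0.6, -102.5, -132.3, -10, 0, 0, 60]]'
python3 steer.py '[[0.6, 0, 0, 0, 0, 0, 8], [0.6, 0, 0, 0, 0, 0, 16], [0.6, 0, 0, 0, 0, 0, 24], [0.6, 0, 0, 0, 0, 0, 30], [0.6, 0, 0, 0, 0, 0, 30], [0.6, 0, 0, 0, 0, 0, 30]]'
python3 - <<'E'
from h import *
plan((.589,-.3695,.16,-174.1),(.589,-.3695,.106,-174.1))
w=cloud(r.capture('side'));show(comps(w,(.5,.7,-.5,-.3),.1,.142,15))
E
```

```text
time_s: 38.3
tcp_pos: [0.5885, -0.3668, 0.1897]
ee_rot: [[-0.81, -0.587, -0.0], [-0.587, 0.81, 0.0], [-0.0, 0.0, -1.0]]
wrist_force: [-0.0, -0.8, -0.5]
gripper_width: 0.599
gripper_force: 0.0
time_s: 38.9
tcp_pos: [0.5884, -0.3677, 0.1898]
ee_rot: [[-0.994, -0.109, 0.0], [-0.109, 0.994, 0.0], [-0.0, 0.0, -1.0]]
wrist_force: [0.8, -0.1, 0.1]
gripper_width: 0.6
gripper_force: 0.0
d [-0.0004, -0.0019, 0.0298] rv [0.0, 0.0, 0.3]
d [0.0, 0.0, 0.054] rv [0.0, 0.0, 0.0]
{'n': 143, 'px': [296.0, 128.0], 'c': (0.5875, -0.3676), 'mean': [0.5862, -0.3652, 0.1264], 'size': (26, 22), 'ang': 56.5, 'zmed': 0.1286}
```

Scaled: 0.084 m is 84, 0.075 m is 75.

```bash
python3 steer.py '[[0.6, 0, -1.5, 30, 0, 0, 0], [0.6, 0, -1.5, 55, 0, 0, 0], [0.6, 0, -1.5, 75, 0, 0, 0], [0.6, 0, -1.5, 84, 0, 0, 0], [0.6, 0, -1.5, 84, 0, 0, 0], [0.6, 0, -1.5, 84, 0, 0, 0]]'
python3 steer.py '[[0, 0, 0, 0, 0, 0, 0], [0, 0, 0, 0, 0, 0, 0], [0, 0, 0, 0, 0, 0, 0], [0, 0, 0, 0, 0, 0, 0], [0, 0, 0, 0, 0, 0, 0]]'
python3 - <<'E'
from h import *
s=r.sense();print(s['moment']);c=r.capture('side');w=cloud(c);show(comps(w,(.5,.7,-.5,-.3),.1,.142,15))
cv2.imwrite('pics/s6.png',cv2.resize(c['pixels'][60:200,210:410,::-1],None,fx=3,fy=3))
E
```

```text
time_s: 39.55
tcp_pos: [0.5893, -0.3705, 0.1066]
ee_rot: [[-0.994, -0.106, 0.001], [-0.106, 0.994, -0.001], [-0.001, -0.001, -1.0]]
wrist_force: [0.2, 0.1, 0.0]
gripper_width: 0.603
gripper_force: 0.0
time_s: 40.05
tcp_pos: [0.589, -0.3704, 0.1062]
ee_rot: [[-0.994, -0.106, 0.001], [-0.106, 0.994, -0.001], [-0.001, -0.001, -1.0]]
wrist_force: [-0.2, 0.1, 2.1]
gripper_width: 0.323
gripper_force: 30.0
[-0.05994068 -0.03560464  0.00271967]
{'n': 162, 'px': [296.0, 131.0], 'c': (0.5862, -0.3691), 'mean': [0.583, -0.3541, 0.123], 'size': (51, 23), 'ang': -89.0, 'zmed': 0.1229}
```

View pics/s6.png

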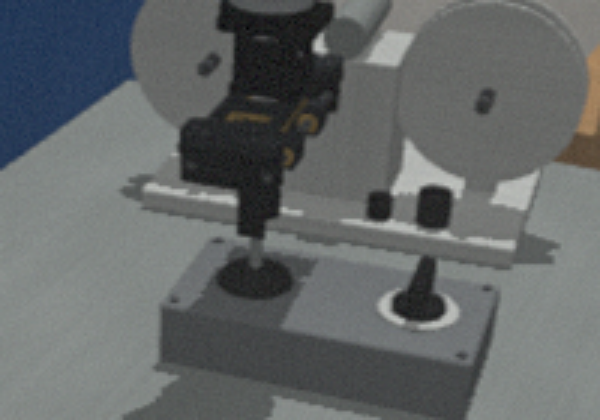

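The gripper holds the ball (28 mm opening) with the stick upright. Tilting away now.

```bash
python3 steer.py '[[0, -5, 0, 0, 0, 0, 0], [0, -10, 0, 1, 0, 0, 0], [0, -15, 0, 1.6, 0, 0, 0], [0, -20, 0, 3, 0, 0, 0], [0, -24, 0, 4.3, 0, 0, 0], [0, -27, 0, 5.5, 0, 0, 0], [0, -27, 0, 5.5, 0, 0, 0], [0, -27, 0, 5.5, 0, 0, 0]]'
python3 - <<'E'
from h import *
c=r.capture('side');w=cloud(c);show(comps(w,(.5,.7,-.5,-.3),.1,.142,15));print(r.sense()['moment'])
cv2.imwrite('pics/s7.png',cv2.resize(c['pixels'][60:200,210:410,::-1],None,fx=3,fy=3))
E
```

```text
time_s: 40.9
tcp_pos: [0.6157, -0.3674, 0.1001]
ee_rot: [[-0.994, -0.105, -0.0], [-0.105, 0.994, -0.0], [0.0, -0.0, -1.0]]
wrist_force: [-2.7, -0.5, 4.2]
gripper_width: 0.321
gripper_force: 30.1
{'n': 201, 'px': [285.0, 131.0], 'c': (0.6114, -0.3656), 'mean': [0.6096, -0.3532, 0.1195], 'size': (59, 25), 'ang': 89.1, 'zmed': 0.1199}
[-0.20471181  0.94019246 -0.01021026]
```

View pics/s7.png

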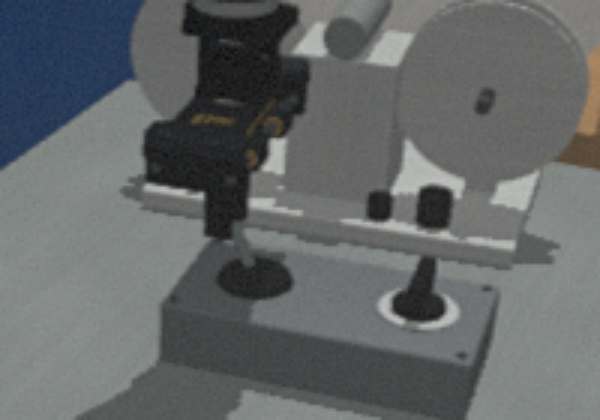

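The stick leans away, with its shaft running from (255,270) to (225,220) in the crop. Hold it, return to centre and release.

Scaled: -0.1 m is -100, -0.08 m is -80.

```bash
python3 steer.py '[[0, 0, 0, 0, 0, 0, 0], [0, 0, 0, 0, 0, 0, 0], [0, 0, 0, 0, 0, 0, 0], [0, 0, 0, 0, 0, 0, 0], [0, 0, 0, 0, 0, 0, 0], [0, 0, 0, 0, 0, 0, 0], [0, 0, 0, 0, 0, 0, 0], [0, 0, 0, 0, 0, 0, 0]]' | grep -E 'time|tcp'
python3 steer.py '[[0, 0, 0, 0, 0, 0, 0], [0, 0, 0, 0, 0, 0, 0], [0, 0, 0, 0, 0, 0, 0], [0, 0, 0, 0, 0, 0, 0], [0, 0, 0, 0, 0, 0, 0], [0, 0, 0, 0, 0, 0, 0], [0, 0, 0, 0, 0, 0, 0], [0, 0, 0, 0, 0, 0, 0]]'| grep -E 'time|tcp'
python3 steer.py '[[0, 0, 0, 0, 0, 0, 0], [0, 0, 0, 0, 0, 0, 0], [0, 0, 0, 0, 0, 0, 0], [0, 0, 0, 0, 0, 0, 0], [0, 0, 0, 0, 0, 0, 0], [0, 0, 0, 0, 0, 0, 0], [0, 0, 0, 0, 0, 0, 0], [0, 0, 0, 0, 0, 0, 0]]'
python3 steer.py '[[0, 5, 0, -1.5, 0, 0, 0], [0, 10, 0, -3, 0, 0, 0], [0, 15, 0, -4.5, 0, 0, 0], [0, 20, 0, -5, 0, 0, 0], [0, 25, 0, -5.5, 0, 0, 0], [0, 26, 0, -5.5, 0, 0, 0], [0, 26, 0, -5.5, 0, 0, 0]]'
python3 steer.py '[[0.6, 0, 0, 0, 0, 0, 0], [0.6, 0, 0, 0, 0, 0, 0], [0.6, 0, 0, 0, 0, 0, 0], [0.6, 0, 0, 0, 0, 0, 0], [0.6, 0, 0, -40, 0, 0, 0], [0.6, 0, 0, -80, 0, 0, 0], [1, 0, 0, -100, 0, 0, 0], [1, 0, 0, -100, 0, 0, 0]]'
python3 - <<'E'
from h import *
c=r.capture('side');w=cloud(c);show(comps(w,(.4,.7,-.5,-.3),.08,.142,15))
plan((.5802,.2075,.2,-87.2))
E
```

```text
time_s: 41.75
tcp_pos: [0.6156, -0.3674, 0.1002]
time_s: 42.55
tcp_pos: [0.6156, -0.3674, 0.1001]
time_s: 43.35
tcp_pos: [0.6156, -0.3674, 0.1001]
ee_rot: [[-0.994, -0.105, 0.0], [-0.105, 0.994, -0.0], [-0.0, -0.0, -1.0]]
wrist_force: [-2.3, -0.6, 5.0]
gripper_width: 0.324
gripper_force: 30.1
time_s: 44.05
tcp_pos: [0.5895, -0.3699, 0.1049]
ee_rot: [[-0.994, -0.105, -0.0], [-0.105, 0.994, 0.001], [0.0, 0.001, -1.0]]
wrist_force: [1.5, -0.8, -1.8]
gripper_width: 0.324
gripper_force: 30.0
time_s: 44.85
tcp_pos: [0.5913, -0.371, 0.2105]
ee_rot: [[-0.994, -0.106, 0.008], [-0.106, 0.994, -0.004], [-0.007, -0.005, -1.0]]
wrist_force: [-0.3, 0.2, 0.5]
gripper_width: 0.705
gripper_force: 0.0
{'n': 170, 'px': [296.0, 130.0], 'c': (0.5877, -0.3672), 'mean': [0.5865, -0.3661, 0.1203], 'size': (29, 20), 'ang': 21.8, 'zmed': 0.1256}
{'n': 92, 'px': [351.0, 152.0], 'c': (0.4549, -0.3856), 'mean': [0.4535, -0.3806, 0.0885], 'size': (55, 13), 'ang': -83.9, 'zmed': 0.0898}
d [-0.0508, 0.5756, 0.007] rv [-0.2, 0.1, -86.8]
```

```bash
python3 steer.py '[[1, -5, 45, 0, 0, 0, -8], [1, -10, 90, 0, 0, 0, -16], [1, -15, 135, 0, 0, 0, -24], [1, -20, 180, 0, 0, 0, -32], [1, -25, 225, 0, 0, 0, -40], [1, -30, 270, 0, 0, 0, -48], [1, -35, 315, 0, 0, 0, -56], [1, -40, 360, 0, 0, 0, -64]]'
python3 steer.py '[[1, 0, 0, 0, 0, 0, -8], [1, 0, 0, 0, 0, 0, -16], [1, 0, 0, 0, 0, 0, -22.8], [1, 0, 0, 0, 0, 0, -22.8], [1, 0, 0, 0, 0, 0, -22.8]]'
python3 - <<'E'
from h import *
W=look()
for n in W: show(comps(W[n],(.4,.75,.05,.45),.060,.085,15))
plan((.586,.1,.18,-87.2),(.5806,.2074,.12,-87.2),(.5806,.2074,.041,-87.2))
E
```

```text
time_s: 45.7
tcp_pos: [0.5902, -0.0062, 0.2039]
ee_rot: [[-0.336, -0.942, -0.003], [-0.942, 0.336, -0.0], [0.001, 0.003, -1.0]]
wrist_force: [0.7, -0.5, 0.2]
gripper_width: 0.996
gripper_force: 0.0
time_s: 46.2
tcp_pos: [0.5909, -0.008, 0.2044]
ee_rot: [[0.047, -0.999, -0.002], [-0.999, -0.047, -0.0], [0.0, 0.002, -1.0]]
wrist_force: [0.6, -0.1, -0.2]
gripper_width: 1.002
gripper_force: 0.0
{'n': 107, 'px': [148.0, 179.0], 'c': (0.5784, 0.2079), 'mean': [0.5768, 0.2072, 0.0708], 'size': (56, 12), 'ang': 3.3, 'zmed': 0.0713}
{'n': 61, 'px': [86.0, 200.0], 'c': (0.5194, 0.3625), 'mean': [0.5194, 0.3627, 0.0721], 'size': (29, 12), 'ang': -87.3, 'zmed': 0.072}
{'n': 341, 'px': [153.0, 309.0], 'c': (0.58, 0.2049), 'mean': [0.5778, 0.2064, 0.0688], 'size': (61, 13), 'ang': 1.5, 'zmed': 0.0704}
{'n': 196, 'px': [124.0, 352.0], 'c': (0.5685, 0.2886), 'mean': [0.5651, 0.29, 0.0686], 'size': (27, 13), 'ang': 2.2, 'zmed': 0.0702}
{'n': 399, 'px': [56.0, 371.0], 'c': (0.6263, 0.355), 'mean': [0.6246, 0.355, 0.0696], 'size': (44, 15), 'ang': -87.4, 'zmed': 0.0711}
{'n': 188, 'px': [94.0, 377.0], 'c': (0.5744, 0.342), 'mean': [0.573, 0.34, 0.0701], 'size': (26, 13), 'ang': -86.2, 'zmed': 0.0713}
d [-0.1082, 0.0, 0.0249] rv [0.1, -0.0, -0.1]
d [-0.1075, 0.0001, 0.06] rv [0.0, 0.0, 0.0]
d [0.0, 0.0, 0.079] rv [0.0, 0.0, 0.0]
```

```bash
python3 steer.py '[[1, -45, 0, 10, 0, 0, 0], [1, -90, 0, 24, 0, 0, 0], [1, -130, 0, 45, 0, 0, 0], [1, -170, 0, 70, 0, 0, 0], [1, -200, 0, 85, 0, 0, 0], [1, -215.7, 0, 85, 0, 0, 0], [1, -215.7, 0, 85, 0, 0, 0], [1, -215.7, 0, 85, 0, 0, 0]]'
python3 - <<'E'
from h import *
plan((.5806,.2074,.041,-87.2))
E
```

```text
time_s: 47.1
tcp_pos: [0.5813, 0.2072, 0.1214]
ee_rot: [[0.049, -0.999, 0.001], [-0.999, -0.049, 0.0], [-0.0, -0.001, -1.0]]
wrist_force: [0.0, -0.7, -0.8]
gripper_width: 0.997
gripper_force: 0.0
d [-0.0002, 0.0008, 0.0804] rv [-0.1, 0.0, 0.0]
```

```bash
python3 steer.py '[[1, 0, 0, 30, 0, 0, 0], [1, 0, 0, 60, 0, 0, 0], [1, 0, 0, 80.4, 0, 0, 0], [1, 0, 0, 80.4, 0, 0, 0], [1, 0, 0, 80.4, 0, 0, 0]]'
python3 steer.py '[[0.6, 0, 0, 0, 0, 0, 0], [0.6, 0, 0, 0, 0, 0, 0], [0.6, 0, 0, 0, 0, 0, 0], [0.6, 0, 0, 0, 0, 0, 0], [0.6, 0, 0, 0, 0, 0, 0]]'
python3 steer.py '[[0.6, 4, 0, 0, 0, 0, 0], [0.6, 12, 0, 0, 0, 0, 0], [0.6, 22, 0, 0, 0, 0, 0], [0.6, 32, 0, 0, 0, 0, 0], [0.6, 42, 0, 0, 0, 0, 0], [0.6, 52, 0, 0, 0, 0, 0], [0.6, 62, 0, 0, 0, 0, 0], [0.6, 72, 0, 0, 0, 0, 0]]'
python3 steer.py '[[0.6, 10, 0, 0, 0, 0, 0], [0.6, 20, 0, 0, 0, 0, 0], [0.6, 30, 0, 0, 0, 0, 0], [0.6, 40, 0, 0, 0, 0, 0], [0.6, 50, 0, 0, 0, 0, 0], [0.6, 60, 0, 0, 0, 0, 0], [0.6, 68, 0, 0, 0, 0, 0], [0.6, 72, 0, 0, 0, 0, 0]]'
python3 steer.py '[[0.6, 2, 0, 0, 0, 0, 0], [0.6, 4, 0, 0, 0, 0, 0], [0.6, 4, 0, 0, 0, 0, 0]]'
```

```text
time_s: 47.6
tcp_pos: [0.5817, 0.2066, 0.0414]
ee_rot: [[0.048, -0.999, 0.001], [-0.999, -0.048, 0.0], [-0.0, -0.001, -1.0]]
wrist_force: [-0.0, 0.1, 1.3]
gripper_width: 0.998
gripper_force: 0.0
time_s: 48.1
tcp_pos: [0.5813, 0.2078, 0.0406]
ee_rot: [[0.05, -0.999, 0.001], [-0.999, -0.05, 0.0], [-0.0, -0.001, -1.0]]
wrist_force: [1.8, -0.3, 1.1]
gripper_width: 0.686
gripper_force: 30.0
time_s: 48.9
tcp_pos: [0.5848, 0.1347, 0.0405]
ee_rot: [[0.05, -0.999, 0.001], [-0.999, -0.05, 0.0], [-0.0, -0.001, -1.0]]
wrist_force: [0.3, 2.8, 4.2]
gripper_width: 0.683
gripper_force: 30.0
time_s: 49.7
tcp_pos: [0.5882, 0.0625, 0.0405]
ee_rot: [[0.049, -0.999, 0.001], [-0.999, -0.049, -0.0], [0.0, -0.001, -1.0]]
wrist_force: [-0.2, 2.2, 5.1]
gripper_width: 0.685
gripper_force: 30.0
time_s: 50.0
tcp_pos: [0.5883, 0.0587, 0.0405]
ee_rot: [[0.05, -0.999, 0.0], [-0.999, -0.05, -0.001], [0.001, -0.0, -1.0]]
wrist_force: [0.1, 0.3, 5.0]
gripper_width: 0.686
gripper_force: 30.0
```

Scaled: -0.12 m is -120, -0.08 m is -80.

```bash
python3 steer.py '[[1, 0, 0, 0, 0, 0, 0], [1, 0, 0, 0, 0, 0, 0], [1, 0, 0, 0, 0, 0, 0], [1, 0, 0, 0, 0, 0, 0], [1, 0, 0, 0, 0, 0, 0], [1, 0, 0, -40, 0, 0, 0], [1, 0, 0, -80, 0, 0, 0], [1, 0, 0, -120, 0, 0, 0]]'
python3 steer.py '[[1, 20, 40, -40, 0, 0, 0], [1, 40, 80, -60, 0, 0, 0], [1, 60, 120, -80, 0, 0, 0], [1, 80, 160, -80, 0, 0, 0], [1, 80, 160, -80, 0, 0, 0], [1, 80, 160, -80, 0, 0, 0]]'
python3 - <<'E'
from h import *
W=look();fins(W)
for n in W:
    print(n);show(comps(W[n],(.4,.75,.03,.4),.060,.085,15));show(comps(W[n],(.4,.75,.03,.4),.0405,.055,100));show(comps(W[n],(.4,.7,-.5,-.3),.08,.142,15))
cv2.imwrite('pics/s8.png',r.capture('side')['pixels'][...,::-1])
E
```

```text
time_s: 50.8
tcp_pos: [0.5878, 0.0596, 0.1612]
ee_rot: [[0.05, -0.999, -0.001], [-0.999, -0.05, -0.001], [0.0, 0.001, -1.0]]
wrist_force: [0.5, -0.4, -0.8]
gripper_width: 1.0
gripper_force: 0.0
time_s: 51.4
tcp_pos: [0.4317, -0.0285, 0.2409]
ee_rot: [[0.049, -0.999, 0.002], [-0.999, -0.049, 0.001], [-0.001, -0.002, -1.0]]
wrist_force: [0.7, 1.0, -0.6]
gripper_width: 0.997
gripper_force: 0.0
top
(0.6519, -0.0544) (66, 65) 48.3 0.0284
(0.6306, -0.299) (20, 2) 1.9 0.0448
(0.551, -0.1679) (42, 42) -25.6 0.032
side
(0.5508, -0.1707) (46, 41) -63.8 0.0315
(0.6518, -0.0582) (70, 66) -36.3 0.0278
top
{'n': 101, 'px': [148.0, 158.0], 'c': (0.6331, 0.2095), 'mean': [0.6323, 0.2099, 0.0712], 'size': (44, 13), 'ang': -86.7, 'zmed': 0.0719}
{'n': 90, 'px': [206.0, 177.0], 'c': (0.5856, 0.0588), 'mean': [0.5858, 0.0588, 0.0725], 'size': (58, 9), 'ang': 3.1, 'zmed': 0.0727}
{'n': 91, 'px': [173.0, 177.0], 'c': (0.5837, 0.1429), 'mean': [0.5838, 0.1426, 0.0715], 'size': (43, 12), 'ang': 2.6, 'zmed': 0.0717}
{'n': 93, 'px': [149.0, 178.0], 'c': (0.5799, 0.2048), 'mean': [0.5796, 0.2053, 0.0713], 'siz
[... 1956 characters left out ...]
: 0.048}
{'n': 2184, 'px': [178.0, 320.0], 'c': (0.5817, 0.1777), 'mean': [0.5478, 0.1881, 0.045], 'size': (182, 148), 'ang': 2.7, 'zmed': 0.0449}
{'n': 1356, 'px': [166.0, 309.0], 'c': (0.5836, 0.177), 'mean': [0.5755, 0.1798, 0.0447], 'size': (123, 71), 'ang': -88.2, 'zmed': 0.0439}
{'n': 342, 'px': [137.0, 305.0], 'c': (0.6209, 0.1926), 'mean': [0.6223, 0.1942, 0.0449], 'size': (51, 27), 'ang': -75.7, 'zmed': 0.044}
{'n': 114, 'px': [296.0, 133.0], 'c': (0.5869, -0.3646), 'mean': [0.5868, -0.3651, 0.1124], 'size': (29, 18), 'ang': 18.3, 'zmed': 0.1183}
{'n': 89, 'px': [351.0, 152.0], 'c': (0.4551, -0.3868), 'mean': [0.4536, -0.3799, 0.0888], 'size': (56, 13), 'ang': -82.9, 'zmed': 0.0901}
```

View pics/s8.png

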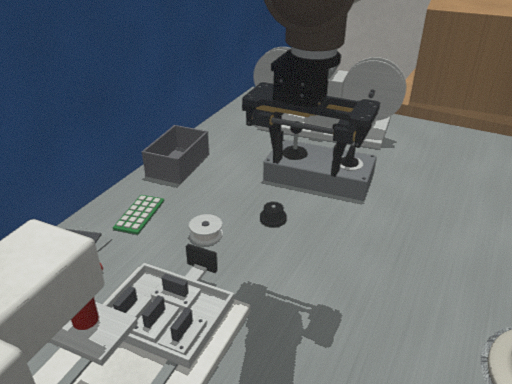

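All four holders lie flat in the tray, with fins at (175,285), (124,299), (153,311) and (182,324). The carriage is out, with its handle at (201,258), the selector is at three clicks, the stick is upright and nothing is touching the robot.

```bash
python3 -c "
from station import r
print(r.finish_job())"
```

```text
the job is handed in; nothing more can be done
None
```

I handed the job in at about 52 s with every step done: four holders flat in the tray, the carriage pushed home and drawn fully out again, the selector at three clicks and the joystick back at centre. My last camera check agreed, but the hand-in returned no verdict.

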